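# Run two module batches through an indexed-shutter test fixture

### The arm

A 6-joint arm with a two-finger parallel gripper is mounted at the origin on the work surface. World frame = base frame: x ahead of the robot, y to its left, z up, the work surface at z = 0. Lengths are in mm, angles in degrees, forces in N, time in s.
With the tool pointing down it reaches from about 350 to 850 mm from the base axis. Payload 8.1 kg.
Tool frame: the origin (TCP) lies midway between the tips of the shut fingers; the grasp point (between the pads) lies 19 mm behind it; z points along the fingers, y is the direction in which the jaws open and shut (so a half turn about z gives the same grasp; the last joint's range is limited). The gripper opens to 85 mm and grips with 20 to 120 N. Pads are 22 mm wide; open, the fingers measure 114 mm over their backs; the gripper's body (76 mm by 85 mm) begins 54 mm behind the grasp point. The pads swing forward as they close: fully open they stand 13 mm farther back than shut.
Start: joints at [-79.549, 7.471, 85.268, -0, 87.261, -4.893], TCP at [158.787, -578.612, 231.292] pointing down, gripper open.
Joint ranges: [-169.43, 169.43], [-51.17, 129.36], [1.28, 143.12], [-76.62, 256.62], [0, 156.53], [-152.29, 152.29]. Speed limits (degrees/s): [136.94, 136.94, 159.86, 180, 180, 180].

### API

Orientations are given as [roll, pitch, yaw] about the fixed x, y, z axes, in that order (R = Rz(yaw) Ry(pitch) Rx(roll)).
In Python, from bench import r gives the robot as it stands.
- The arm moves only by the tool carry_out, never from a script. Its argument "increments" is a list of rows, each a list of 3 entries, a list of its own where there are three numbers: the shift along the tool's x, y, z in m, then the turn, a rotation vector about the tool's x, y, z in rad, then the closure, from 0 (fully open) to 1 (shut). A call has 1 to 12 rows; each row shifts and turns the pose as measured when the row begins, along the tool's axes as they then stand; what a row does not reach is not made up. A row lasts 1/10 s, in which the tool goes at most 50 mm and 8.59 degrees, less where a joint would pass 70% of its speed; a pose out of reach is approached as far as the arm can. A call with a gripper value outside its range is refused whole. The fingers move at their own pace and stop on an object; "newtons" is the grip in N (left out, the last holds). Time passes only in rows, so rows that do not move let the fingers close. It gives the time, the measured TCP pose, the force and the opening at its end, in the units of the state.
- r.sense(): the state, without advancing time (a new reading comes with each control period).
- r.snapshot(name): name is "side" or "top" or "wrist"; returns a dict with "image" (480x640x3 uint8, blue, green, red), "vertical_fov" (degrees; the focal length in pixels is half the picture's height over the tangent of half this angle, whatever the lens; pixels are square), "cx", "cy" (the principal point, pixels), "rvec" (rotation vector, rad) and "tvec" (3), from world to camera coordinates, as OpenCV has them. Camera axes: x right, y down, z forward; pixel columns grow to the right and rows downward; lengths in mm; the calibration is good to about 2 mm. A picture is of the moment at which its call begins. There is no depth.
- r.hand_in(): hands the job in, once; it reports no verdict.
The state is a dict: "time": time; "joint_pos": joint angles; "qd": joint speeds; "joint_efforts": joint torques, N m; "tool_pos": TCP position; "tcp_rot": TCP orientation; "ft_force": force on the tool from outside, world axes, zero at the start; "wrist_torque": the same for the moment, N m; "finger_gap": finger opening in mm.
Only numpy, scipy, OpenCV 4.12 (cv2) and the standard library are available. Lean on these libraries where they do the work, as an engineer would, in place of code of your own. Each camera call takes 0.05 s, during which the arm holds its last target.

### The job

Load every flat-headed relay module into the open left bay of the test fixture, pressing each sprung jaw back so the module stands fully down and upright, then slide the clear amber shutter one stop until it clicks over the left bay. Next load every round-headed fuse module into the uncovered right bay in the same way, and slide the shutter back until it clicks over the right bay. Finally take the tested relay modules out of the left bay and lay them in the black tray; leave the screwdriver, junction box and parts bin where they are.

Things in the scene. Friction and masses are not known exactly. Their poses are not given: they have to be found in the camera images.
- shutter (a joint): Travel in m of the clear amber shutter plate (206 x 80 mm, 6 mm thick, top 90 mm above the bench) along the fixture's +y. Three sprung stops: 0 = over the right bay (start), 0.084 = over the left bay, 0.168 = parked, clear of both bays (not wanted). Past half-way the detent pulls it on to the next stop; getting over takes about 6.5 N.
- shutter_handle (a point): Middle of the shutter's black upright handle, a block 40 (x) x 14 (y) x 30 mm high on the middle of the plate; the point is 15 mm above the plate, 105 mm above the bench. Moves with the shutter, which slides along y. Fixture axes.
- fixture: Steel and aluminium test fixture, 212 (x) x 272 (y) mm, fixed. Origin: centre of its underside. Left bay at its y = 0, right bay at y = -84 mm, parking place at +84 mm. Each bay has two nests 66 mm apart in x. Floor 10 mm above the bench; lips (6 mm thick) and end cheeks (46 mm apart) rise 16 mm above the floor, the jaws (24 wide in x, 10 thick) 35 mm. Index box at y = 110 mm, top 54 mm. Rails at x = -98, +98 mm, top 84 mm.
- left_near (a point): Centre of a module seated in the left bay's near (robot-side) nest, 32 mm above the nest floor, 42 above the bench; fixture axes. The module's 40 mm side lies along x, either way round. Fixed lip: inner face 12 mm to the -y side. Sprung jaw on the +y side; at rest its face is 1 mm to the +y side of this point, so 13 mm is open for 24 mm; it gives way towards +y.
- left_far (a point): As left_near, for the far nest of the left bay, 66 mm farther along the fixture's +x. Jaws in all nests resist with 2 N at first, 4.8 N when 14 mm back, and give 20 mm at most. Press the jaw back with the module itself while its underside is above the lip and below the jaw's top, then go straight down; once let go it is clamped against the lip.
- right_near (a point): Centre of a module seated in the right bay's near (robot-side) nest, 32 mm above the nest floor, 42 above the bench; fixture axes. The module's 40 mm side lies along x, either way round. Fixed lip: inner face 12 mm to the +y side. Sprung jaw on the -y side; at rest its face is 1 mm to the -y side of this point, so 13 mm is open for 24 mm; it gives way towards -y.
- right_far (a point): As right_near, for the far nest of the right bay, 66 mm farther along the fixture's +x. A seated module is taken out by pulling it straight up by its head.
- tray: Loose black open tray, 150 mm (x) x 100 mm (y) x 22 mm high, walls and floor 4 mm, on the robot's left. Origin: centre of its underside.
- screwdriver: Orange-handled screwdriver lying beyond the work; leave alone.
- junction_box: Black box 70 x 160 x 55 mm with blue glands, beyond the fixture; leave alone. Origin: centre of underside.
- parts_bin: Yellow open bin 100 x 140 x 60 mm, far right; leave alone. Origin: centre of underside.
- relay1_mid (a point): Grey module, relay type: flat rectangular head 24 mm (x) x 16 mm (y) 32 mm high on a block 40 (x) x 24 (y) x 32 mm high with brass strips; 64 mm tall, about 90 g. Grip the head. Point: the module's centre, 32 mm above its underside; z up through the head. Starts upright on the bench, robot's right. Both relay modules are always present.
- relay2_mid (a point): Grey module, relay type: flat rectangular head 24 mm (x) x 16 mm (y) 32 mm high on a block 40 (x) x 24 (y) x 32 mm high with brass strips; 64 mm tall, about 90 g. Grip the head. Point: the module's centre, 32 mm above its underside; z up through the head. Starts upright on the bench, robot's right. Both relay modules are always present.
- fuse1_mid (a point): Grey module, fuse type: round head 24 mm in diameter 32 mm high on a block 40 (x) x 24 (y) x 32 mm high with brass strips; 64 mm tall, about 90 g. Grip the head. Point: the module's centre, 32 mm above its underside; z up through the head. Starts upright on the bench, robot's right. One or two fuse modules are present.
- fuse2_mid (a point): Grey module, fuse type: round head 24 mm in diameter 32 mm high on a block 40 (x) x 24 (y) x 32 mm high with brass strips; 64 mm tall, about 90 g. Grip the head. Point: the module's centre, 32 mm above its underside; z up through the head. Starts upright on the bench, robot's right. One or two fuse modules are present.
Things that resemble listed ones, but are neither listed nor needed, are in the scene too. Leave any brown or purple look-alike of the part that bears relay2_mid alone.

How it is judged:
By the outcome, as a careful person would: the job done as asked, in the order asked, and still so for the second after the job is handed in, with the robot touching nothing.
Of fuse1, fuse2 only 1 to 2 are there at a start; the rules pass over those that are not, and their reading is None.
At some moment in a run one of tray may be knocked a few centimetres aside while the robot is not near it.
Once in a run the grip may slacken for a moment while it holds something.
It also fails if it takes over 210 s, if anything falls off the work surface, if the arm or the gripper's body presses on something with over 40 N, if the wrist force passes 120 N, or if a joint passes its speed limit or range.

## Working session

There is one attempt and no reset: what is moved stays moved. The work goes in short steps, Python scripts to look and compute and a tool call to move; the robot and the scene stay as the last step left them, time stands still between calls to the robot, and variables do not carry over. Pictures are saved under pics/ and viewed, and the job is handed in when it is done.

Besides the shell and the picture viewer there is one more tool, called by a JSON object that holds its "method" and its "body". carry_out: Moves the arm, as the interface text tells. Its arguments: {"type":"object","properties":{"increments":{"type":"array"},"newtons":{"type":"number"}},"required":["increments"]}

```bash
ls; mkdir -p pics; python3 - <<'E'
from bench import r
import cv2
print(r.sense())
for n in ("side","top","wrist"):
    s=r.snapshot(n); cv2.imwrite(f"pics/{n}0.png",s["image"]); print(n,{k:v for k,v in s.items() if k!="image"})
E
```

```text
pics
{'time': 0.0, 'joint_pos': array([-7.95527520e+01,  7.51516442e+00,  8.53325141e+01,  7.08197377e-04,
        8.72619703e+01, -4.89306251e+00]), 'qd': array([ 0.00334453, -0.02671679, -0.02077309, -0.0491785 ,  0.04595142,
        0.07876119]), 'joint_efforts': array([-2.93036273e-04, -5.69390416e+01, -5.00551093e+01, -4.94259541e-05,
        1.45809213e-02,  8.01676720e-06]), 'tool_pos': array([ 158.65187072, -578.04655191,  230.21285605]), 'tcp_rot': array([-1.79890811e+02, -1.00573771e-02,  1.53402665e+01]), 'ft_force': array([-0.11675285,  0.84581764,  0.21773448]), 'wrist_torque': array([ 0.00691127,  0.00747787, -0.02297819]), 'finger_gap': 85.63710145232241}
side {'vertical_fov': 57.93091476145063, 'cx': 315.1749853345791, 'cy': 241.909067416273, 'rvec': array([ 2.05968334, -0.14533973,  0.08931553]), 'tvec': array([-613.82984277,  116.99353041,  898.79286838])}
top {'vertical_fov': 50.454958107995544, 'cx': 323.67235610760514, 'cy': 241.49679071930134, 'rvec': array([ 2.13870903, -2.10743662,  0.1719454 ]), 'tvec': array([ -45.62038769,  620.96286645, 1189.54865237])}
wrist {'vertical_fov': 61.0439180557396, 'cx': 323.07775455627257, 'cy': 234.8697145293705, 'rvec': array([-2.29647984,  1.75057036,  0.27071551]), 'tvec': array([-599.62375504,  -38.61947908,  379.44917511])}
```

View pics/top0.png

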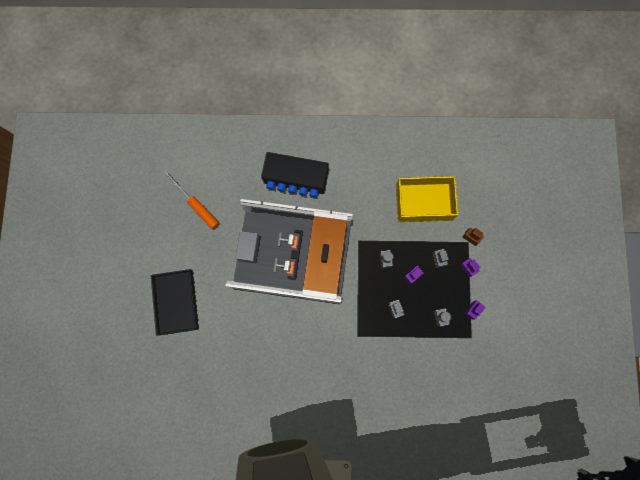

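View pics/side0.png

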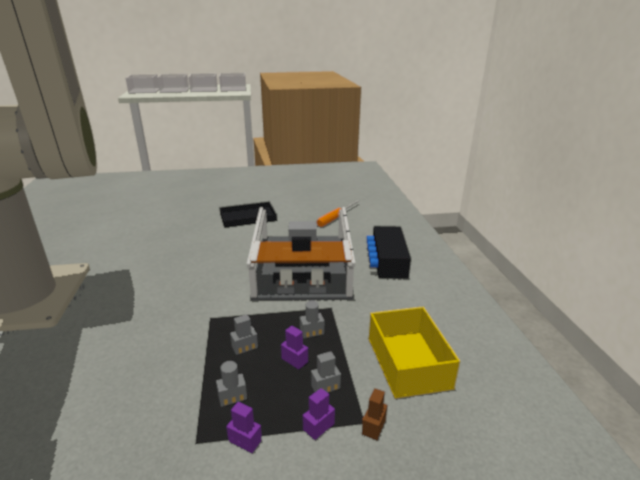

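View pics/wrist0.png

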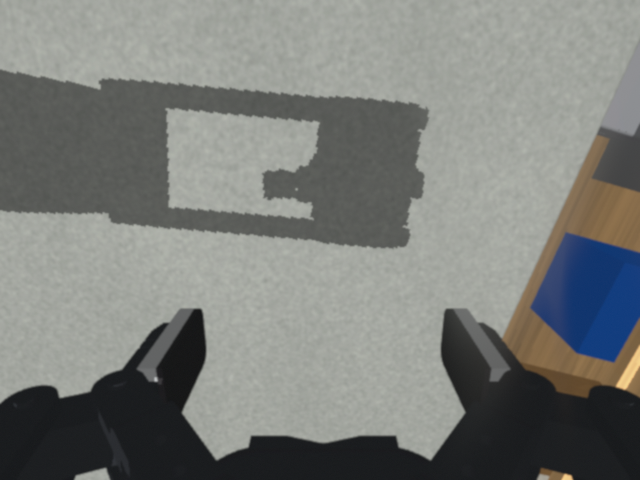

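```bash
python3 - <<'E'
import cv2
im=cv2.imread("pics/top0.png")
cv2.imwrite("pics/c1.png",cv2.resize(im[220:345,350:500],None,fx=5,fy=4.8,interpolation=cv2.INTER_CUBIC))
cv2.imwrite("pics/c2.png",cv2.resize(im[190:310,215:365],None,fx=5,fy=5,interpolation=cv2.INTER_CUBIC))
im=cv2.imread("pics/side0.png")
cv2.imwrite("pics/c3.png",cv2.resize(im[290:450,190:400],None,fx=3.75,fy=3.75,interpolation=cv2.INTER_CUBIC))
E
```

```text
(no output)
```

View pics/c1.png

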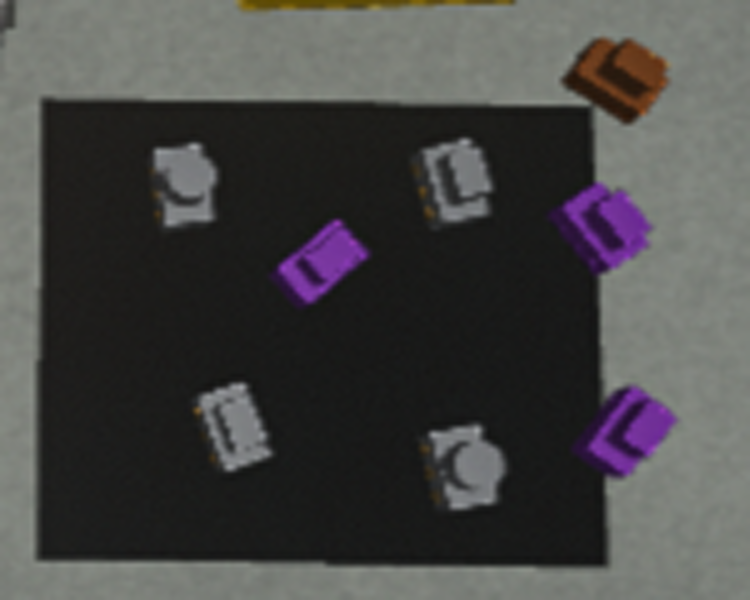

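View pics/c2.png

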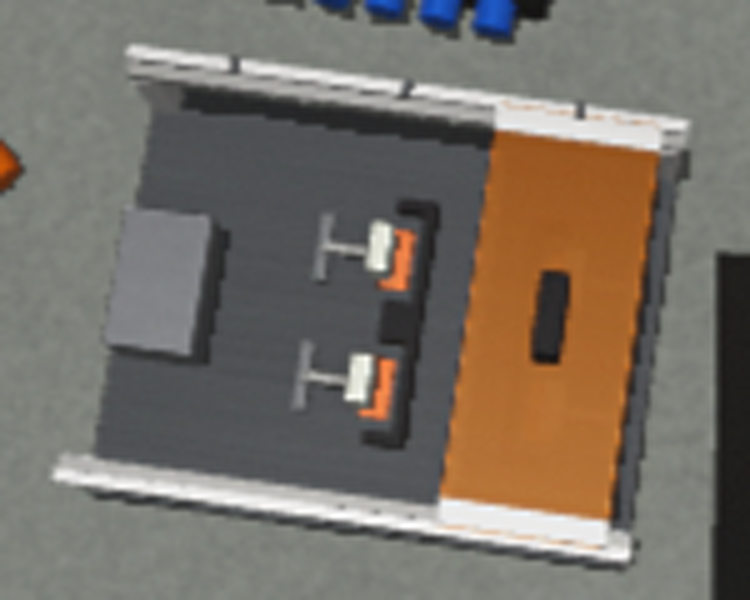

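View pics/c3.png

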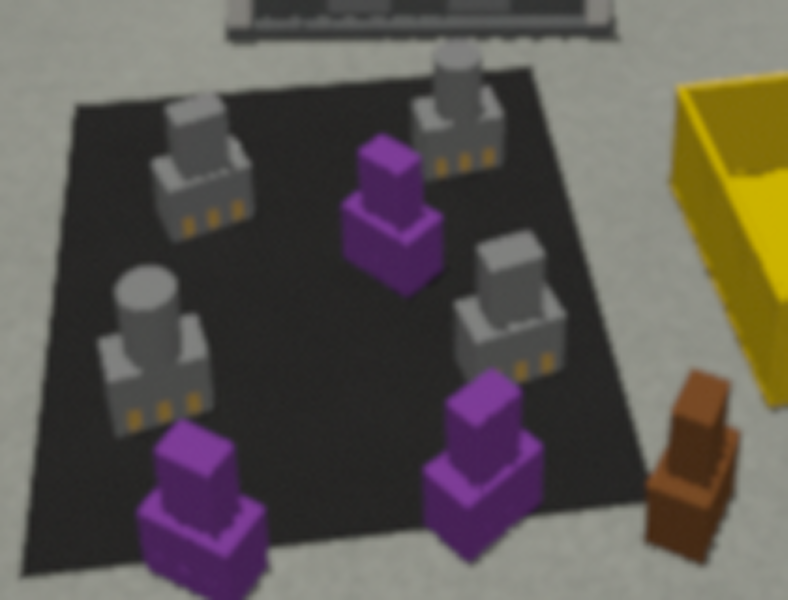

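```bash
cat > h.py <<'E'
import numpy as np, cv2
from scipy.spatial.transform import Rotation as R
def cam(s):
    f=240/np.tan(np.radians(s["vertical_fov"]/2)); return f,s["cx"],s["cy"],R.from_rotvec(s["rvec"]).as_matrix(),np.array(s["tvec"])
def unproj(s,u,v,z):
    f,cx,cy,Rm,t=cam(s); d=Rm.T@np.array([(u-cx)/f,(v-cy)/f,1]); c=-Rm.T@t
    return c+d*(z-c[2])/d[2]
def proj(s,P):
    f,cx,cy,Rm,t=cam(s); q=Rm@np.asarray(P,float)+t; return np.array([f*q[0]/q[2]+cx,f*q[1]/q[2]+cy])
def togo(st,target,yaw):
    """shift in tool axes (m) and turn about tool z (rad) to reach target TCP (mm), tool down with yaw"""
    M=R.from_euler('xyz',st["tcp_rot"],degrees=True); 
    d=M.inv().apply(np.array(target)-st["tool_pos"])/1000
    T=R.from_euler('xyz',[180,0,yaw],degrees=True); w=(M.inv()*T).as_rotvec()
    return np.round(d,4),np.round(w,4)
E
python3 - <<'E'
from bench import r
from h import *
s=r.snapshot("top")
f,cx,cy,Rm,t=cam(s); print("cam",-Rm.T@t,f)
for n,p in dict(relA=(397.5,308.5),relB=(443,256),fuA=(387.5,256.5),fuB=(445.3,316.5)).items(): print(n,unproj(s,*p,64))
# c2 crop: x=215+u/5,y=190+v/5
g=lambda u,v:(215+u/5,190+v/5)
print("handle",unproj(s,*g(553,317),120))
for n,p in dict(rf_l=(128,48),rf_r=(690,125),rn_l=(55,470),rn_r=(632,545)).items(): print(n,unproj(s,*g(*p),84))
for p in [(152,274),(192,270),(198,328),(160,334)]: print("tray",unproj(s,*p,22))
E
```

```text
cam [ 404.31422948  -55.52805034 1279.12029813] 509.39168458944255
relA [ 461.43137441 -213.64439858   64.        ]
relB [ 588.365651   -323.98317239   64.        ]
fuA [ 585.29005148 -190.79756131   64.        ]
fuB [ 444.45166967 -325.78495609   64.        ]
handle [582.17210962 -42.36763405 120.        ]
rf_l [716.70108765 166.03770303  84.        ]
rf_r [ 681.95121783 -106.39246946   84.        ]
rn_l [511.58819575 191.38214624  84.        ]
rn_r [480.51627921 -80.4889956   84.        ]
tray [539.34271806 390.08326724  22.        ]
tray [550.77915888 290.79264623  22.        ]
tray [408.7277689  267.38538172  22.        ]
tray [392.85173362 359.46897448  22.        ]
```

```bash
python3 - <<'E'
from bench import r
from h import *
s=r.snapshot("wrist"); st=r.sense()
f,cx,cy,Rm,t=cam(s); M=R.from_euler('xyz',st["tcp_rot"],degrees=True)
print("cam in tool",M.inv().apply(-Rm.T@t-st["tool_pos"])); print("axes in tool",np.round(M.inv().as_matrix()@Rm.T,3),f)
print(M.as_matrix().round(3), st["time"])
print(togo(st,[461,-214,231],-90),togo(st,[430,-265,231],-90+90))
E
```

```text
cam in tool [  77.15697308    0.37526751 -142.18702777]
axes in tool [[ 0.    -0.954 -0.3  ]
 [ 1.     0.     0.   ]
 [-0.    -0.3    0.954]] 407.0823020794399
[[ 0.964  0.265 -0.   ]
 [ 0.265 -0.964  0.001]
 [ 0.    -0.001 -1.   ]] 0.25
(array([ 0.3879, -0.2714,  0.    ]), array([-7.0000e-04,  8.0000e-04,  1.8386e+00])) (array([ 0.3445, -0.2304,  0.    ]), array([-9.000e-04,  1.000e-04,  2.678e-01]))
```

{"method": "carry_out", "body": {"increments": [[[0, 0, 0], [0, 0, 0.134], 0], [[0, 0, 0], [0, 0, 0.134], 0], [[0.037, -0.0316, 0], [0, 0, 0], 0], [[0.037, -0.0316, 0], [0, 0, 0], 0], [[0.037, -0.0316, 0], [0, 0, 0], 0], [[0.037, -0.0316, 0], [0, 0, 0], 0], [[0.037, -0.0316, 0], [0, 0, 0], 0], [[0.037, -0.0316, 0], [0, 0, 0], 0], [[0.037, -0.0316, 0], [0, 0, 0], 0], [[0.037, -0.0316, 0], [0, 0, 0], 0], [[0.037, -0.0316, 0], [0, 0, 0], 0], [[0.037, -0.0316, 0], [0, 0, 0], 0]]}}

```text
time: 1.45
tool_pos: [538.3, -261.7, 229.3]
tcp_rot: [-180.0, 0.0, -1.4]
ft_force: [0.2, -0.7, -0.4]
finger_gap: 85.3
```

```bash
cat > look.py <<'E'
import sys
from bench import r
from h import *
import pickle
n=sys.argv[1]; c=sys.argv[2] if len(sys.argv)>2 else "wrist"
s=r.snapshot(c); st=r.sense(); cv2.imwrite(f"pics/{n}.png",s["image"]); pickle.dump(s,open(f"pics/{n}.pkl","wb"))
print(st["tool_pos"].round(1),st["tcp_rot"].round(2),st["ft_force"].round(1),st["finger_gap"],st["time"])
E
python3 look.py w1
```

```text
[ 543.2 -256.   229. ] [-1.798e+02 -1.200e-01 -1.110e+00] [-0.7  6.  -0.3] 85.57065842654818 1.5
```

View pics/w1.png

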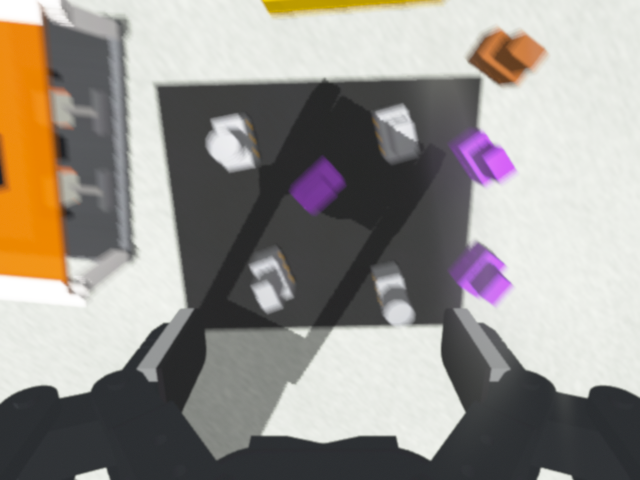

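```bash
python3 look.py w2; python3 - <<'E'
import cv2
im=cv2.imread("pics/w2.png")
cv2.imwrite("pics/w2c.png",cv2.resize(im[90:340,170:490],None,fx=2.4,fy=2.4,interpolation=cv2.INTER_CUBIC))
E
```

```text
[ 540.8 -258.5  228.9] [-1.7988e+02 -1.0000e-02 -1.0200e+00] [-1.   0.5  0.2] 85.46082985232937 1.55
```

View pics/w2c.png

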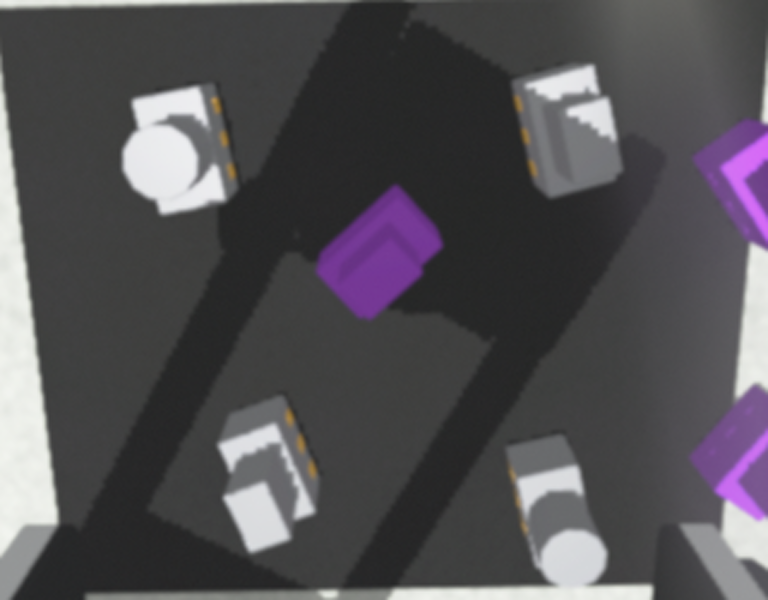

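```bash
cat > m.py <<'E'
from h import *
import pickle
s=pickle.load(open("pics/w2.pkl","rb"))
g=lambda p,z:unproj(s,170+p[0]/2.4,90+p[1]/2.4,z)
def rect(P,z):
    q=np.array([g(p,z) for p in P]); c=q.mean(0); e=[np.linalg.norm(q[i]-q[(i+1)%4]) for i in range(4)]
    d=(q[1]-q[2])+(q[0]-q[3]); print(c.round(1),np.round(e,1),"yaw",np.degrees(np.arctan2(d[1],d[0])).round(1))
rect([(225,497),(263,482),(291,538),(252,552)],64)
rect([(565,107),(607,97),(622,170),(580,183)],64)
rect([(133,100),(206,85),(225,200),(160,214)],32)
print(g((160,162),64),g((573,557),64))
for a,b in [((507,448),(566,434)),((525,528),None)]:
  pass
# long vertical edges at z=0/32 for yaw
for a,b,z,n in [((283,395),(318,512),0,"A bottom edge far/near (brass)"),((277,424),(312,515),32,"A top"),((514,80),(548,198),32,"B"),((216,84),(237,190),0,"fA"),((508,470),(526,545),0,"fB"),((577,466),(590,515),32,"fB2")]:
    d=g(a,z)-g(b,z); print(n,np.linalg.norm(d).round(1),np.degrees(np.arctan2(d[1],d[0])).round(1))
E
python3 m.py
```

```text
[ 462.6 -216.    64. ] [14.5 23.4 15.  23. ] yaw 21.4
[ 590.1 -326.6   64. ] [13.  23.  13.4 23.9] yaw 14.2
[ 585.9 -192.7   32. ] [25.4 38.9 23.5 39.2] yaw 7.3
[ 585.77363198 -192.0044265    64.        ] [ 445.26395066 -326.55232344   64.        ]
A bottom edge far/near (brass) 54.0 13.2
A top 39.6 17.2
B 41.8 17.8
fA 39.3 7.9
fB 35.9 13.6
fB2 21.4 16.0
```

{"method": "carry_out", "body": {"increments": [[[0, 0, 0], [0, 0, -0.12], 0.5], [[0, 0, 0], [0, 0, -0.12], 0.5], [[0, 0, 0], [0, 0, -0.12], 0.5], [[-0.03, -0.03, 0.03], [0, 0, 0], 0.5], [[-0.03, -0.03, 0.03], [0, 0, 0], 0.5], [[0, 0, 0.03], [0, 0, 0], 0.5], [[0, 0, 0], [0, 0, 0], 0.5]]}}

```text
time: 2.25
tool_pos: [461.7, -221.5, 134.8]
tcp_rot: [-179.8, 0.1, 20.7]
ft_force: [-1.3, 0.7, -0.3]
finger_gap: 42.6
```

```bash
cat > go.py <<'E'
import sys
from bench import r
from h import *
x,y,z,w=map(float,sys.argv[1:5]); st=r.sense(); print(st["tool_pos"].round(1),st["tcp_rot"].round(1),st["ft_force"].round(1),round(st["finger_gap"],1),st["time"]); print(*togo(st,[x,y,z],w))
E
python3 look.py w3; python3 go.py 462 -215.5 40 19
```

```text
[ 462.9 -222.2  137.1] [-1.7986e+02  7.0000e-02  2.0740e+01] [0.4 0.  0.6] 42.40478896914366 2.3
[ 462.9 -222.2  137.1] [-1.799e+02  1.000e-01  2.070e+01] [0.4 0.  0.6] 42.4 2.3
[ 0.0017 -0.0063  0.0971] [-0.0025  0.0013  0.0304]
```

View pics/w3.png

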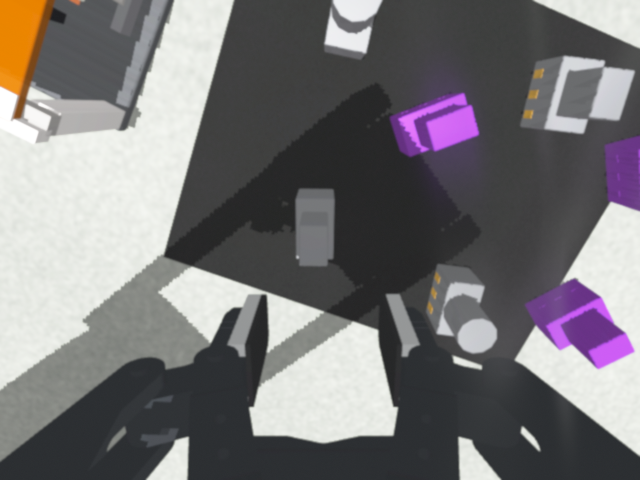

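```bash
python3 - <<'E'
import cv2
im=cv2.imread("pics/w3.png")
cv2.imwrite("pics/w3c.png",cv2.resize(im[170:370,280:510],None,fx=3,fy=3,interpolation=cv2.INTER_CUBIC))
cv2.imwrite("pics/w3d.png",cv2.convertScaleAbs(cv2.resize(im[170:290,270:360],None,fx=5,fy=5,interpolation=cv2.INTER_CUBIC),alpha=1.8))
E
```

```text
(no output)
```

View pics/w3d.png

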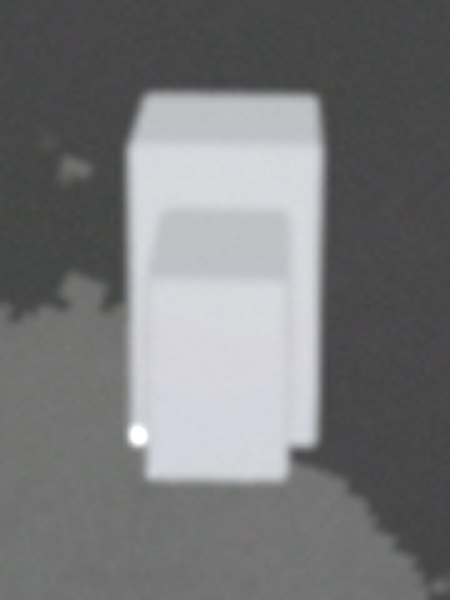

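```bash
python3 - <<'E'
from h import *
import pickle
s=pickle.load(open("pics/w3.pkl","rb"))
q=np.array([unproj(s,270+x/5,170+y/5,64) for x,y in [(150,277),(290,277),(290,480),(146,480)]]); print(q.mean(0),[np.linalg.norm(q[i]-q[i-1]).round(1) for i in range(4)])
q=np.array([unproj(s,270+x/5,170+y/5,32) for x,y in [(128,142),(323,142),(318,447),(130,447)]]); print(q.mean(0),[np.linalg.norm(q[i]-q[i-1]).round(1) for i in range(4)])
d=(q[0]+q[1]-q[2]-q[3]);print(np.degrees(np.arctan2(d[1],d[0])))
E
python3 go.py 462 -215.7 40 20.7
```

```text
[ 463.08571447 -215.75116497   64.        ] [np.float64(23.8), np.float64(15.3), np.float64(23.8), np.float64(16.2)]
[ 462.84034171 -215.73632918   32.        ] [np.float64(40.1), np.float64(23.9), np.float64(40.1), np.float64(24.2)]
20.13128242722134
[ 462.9 -222.2  137.1] [-1.799e+02  1.000e-01  2.070e+01] [0.4 0.  0.6] 42.4 2.3
[ 0.0016 -0.0061  0.0971] [-0.0025  0.0013  0.0008]
```

{"method": "carry_out", "body": {"increments": [[[0.0025, -0.0057, 0.02], [0, 0, 0.005], 0.5], [[0, 0, 0.025], [0, 0, 0], 0.5], [[0, 0, 0.025], [0, 0, 0], 0.5], [[0, 0, 0.02], [0, 0, 0], 0.5], [[0, 0, 0.007], [0, 0, 0], 0.5], [[0, 0, 0.002], [0, 0, 0], 0.5]]}}

```text
time: 2.9
tool_pos: [475.6, -224.3, 50.6]
tcp_rot: [179.2, -0.7, 20.4]
ft_force: [-0.9, 0.0, 0.7]
finger_gap: 42.8
```

```bash
python3 go.py 463 -215.7 40 20.4
```

```text
[ 475.6 -224.3   50.6] [179.2  -0.7  20.4] [-0.9  0.   0.7] 42.8 2.9
[-0.0089 -0.0126  0.0104] [ 0.0147 -0.0122 -0.0004]
```

{"method": "carry_out", "body": {"increments": [[[-0.0089, -0.0126, 0.0], [0.0147, -0.0122, 0], 0.5], [[0, 0, 0], [0, 0, 0], 0.5]]}}

```text
time: 3.1
tool_pos: [463.8, -216.2, 53.1]
tcp_rot: [179.9, -0.0, 20.4]
ft_force: [0.2, -0.5, -0.6]
finger_gap: 42.4
```

```bash
python3 go.py 463 -215.7 40 20.4
```

```text
[ 463.8 -216.2   53.1] [179.9  -0.   20.4] [ 0.2 -0.5 -0.6] 42.4 3.1
[-0.0006 -0.0008  0.0131] [ 0.0011 -0.0008 -0.0006]
```

{"method": "carry_out", "body": {"increments": [[[-0.0006, -0.0008, 0.006], [0, 0, 0], 0.5], [[0, 0, 0.005], [0, 0, 0], 0.5], [[0, 0, 0.002], [0, 0, 0], 0.5], [[0, 0, 0], [0, 0, 0], 0.5]]}}

```text
time: 3.5
tool_pos: [464.5, -216.6, 42.0]
tcp_rot: [179.7, -0.2, 20.4]
ft_force: [-0.7, 1.0, -0.2]
finger_gap: 42.8
```

```bash
python3 go.py 463 -215.7 40 20.4
```

```text
[ 464.5 -216.6   42. ] [179.7  -0.2  20.4] [-0.7  1.  -0.2] 42.8 3.5
[-0.0011 -0.0014  0.002 ] [ 0.005  -0.0039 -0.0004]
```

Close with 60 N.

{"method": "carry_out", "body": {"increments": [[[-0.0011, -0.0014, 0.002], [0.005, -0.004, 0], 0.5], [[0, 0, 0], [0, 0, 0], 1], [[0, 0, 0], [0, 0, 0], 1], [[0, 0, 0], [0, 0, 0], 1], [[0, 0, 0], [0, 0, 0], 1], [[0, 0, 0], [0, 0, 0], 1]], "newtons": 60}}

```text
time: 4.1
tool_pos: [463.0, -215.6, 39.8]
tcp_rot: [-180.0, 0.0, 20.4]
ft_force: [0.2, 0.3, -0.4]
finger_gap: 14.6
```

```bash
python3 look.py w4; python3 go.py 463 -215.7 130 20.4
```

```text
[ 463.  -215.6   39.8] [-1.7996e+02  3.0000e-02  2.0370e+01] [-0.  -0.3 -0.8] 14.776070438060206 4.15
[ 463.  -215.6   39.8] [-180.     0.    20.4] [-0.  -0.3 -0.8] 14.8 4.15
[-0.0001  0.0001 -0.0902] [-0.0006  0.0006 -0.0005]
```

View pics/w4.png

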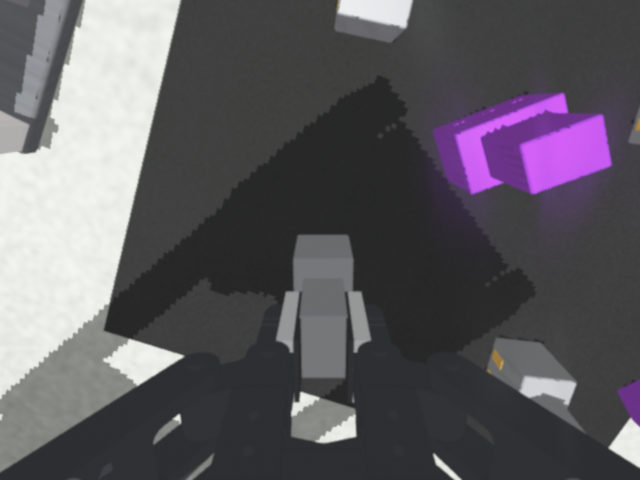

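{"method": "carry_out", "body": {"increments": [[[0, 0, -0.02], [0, 0, 0], 1], [[0, 0, -0.03], [0, 0, 0], 1], [[0, 0, -0.03], [0, 0, 0], 1], [[0, 0, -0.03], [0, 0, 0], 1], [[0, 0, -0.03], [0, 0, 0], 1], [[0, 0, -0.02], [0, 0, 0], 1], [[0, 0, 0], [0, 0, 0], 1]]}}

```text
time: 4.85
tool_pos: [460.9, -214.4, 203.1]
tcp_rot: [-179.7, 0.3, 20.4]
ft_force: [0.6, 0.8, -1.3]
finger_gap: 14.8
```

```bash
python3 go.py 560 40 220 -7
```

```text
[ 460.9 -214.4  203.1] [-179.7    0.3   20.4] [ 0.6  0.8 -1.3] 14.8 4.85
[ 0.1814 -0.2041 -0.0167] [-0.0043  0.0058  0.4777]
```

{"method": "carry_out", "body": {"increments": [[[0, 0, -0.01], [0, 0, 0.12], 1], [[0, 0, -0.007], [0, 0, 0.12], 1], [[0, 0, 0], [0, 0, 0.12], 1], [[0, 0, 0], [0, 0, 0.118], 1], [[0.0096, -0.0377, 0], [0, 0, 0], 1], [[0.0096, -0.0377, 0], [0, 0, 0], 1], [[0.0096, -0.0377, 0], [0, 0, 0], 1], [[0.0096, -0.0377, 0], [0, 0, 0], 1], [[0.0096, -0.0377, 0], [0, 0, 0], 1], [[0.0096, -0.0377, 0], [0, 0, 0], 1], [[0.0096, -0.0377, 0], [0, 0, 0], 1], [[0, 0, 0], [0, 0, 0], 1]]}}

```text
time: 6.05
tool_pos: [561.9, 46.7, 200.2]
tcp_rot: [-179.7, 1.5, -8.5]
ft_force: [-0.2, -1.0, -0.1]
finger_gap: 15.0
```

{"method": "carry_out", "body": {"increments": [[[0, 0, 0], [0, 0, 0], 1]]}}

```text
time: 6.15
tool_pos: [561.2, 47.5, 198.2]
tcp_rot: [-179.8, 1.7, -8.4]
ft_force: [0.4, -0.6, 0.1]
finger_gap: 15.3
```

```bash
python3 look.py w5; python3 go.py 560 40 220 -7
```

```text
[561.   47.3 198. ] [-179.76    1.69   -8.46] [-0.7  0.3 -1.3] 15.074718808411124 6.2
[561.   47.3 198. ] [-179.8    1.7   -8.5] [-0.7  0.3 -1.3] 15.1 6.2
[-0.0005  0.0073 -0.022 ] [-0.0045  0.0294 -0.0256]
```

View pics/w5.png

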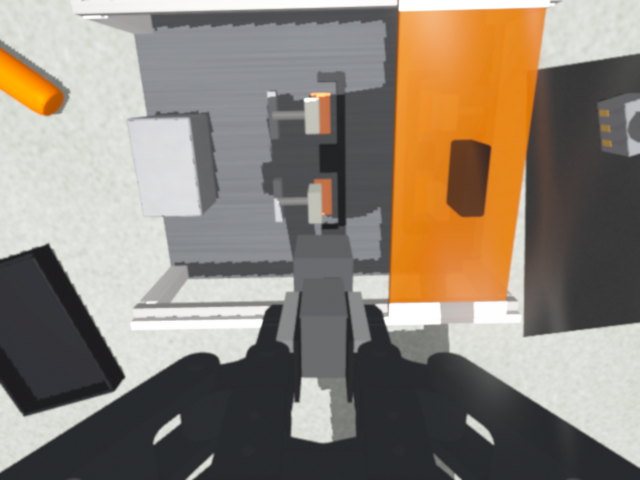

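```bash
python3 - <<'E'
import cv2
im=cv2.imread("pics/w5.png")
cv2.imwrite("pics/w5c.png",cv2.resize(im[55:255,240:400],None,fx=4,fy=4,interpolation=cv2.INTER_CUBIC)[:,:])
cv2.imwrite("pics/w5d.png",cv2.resize(im[0:330,120:560],None,fx=1.8,fy=1.8,interpolation=cv2.INTER_CUBIC))
E
```

```text
(no output)
```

View pics/w5c.png

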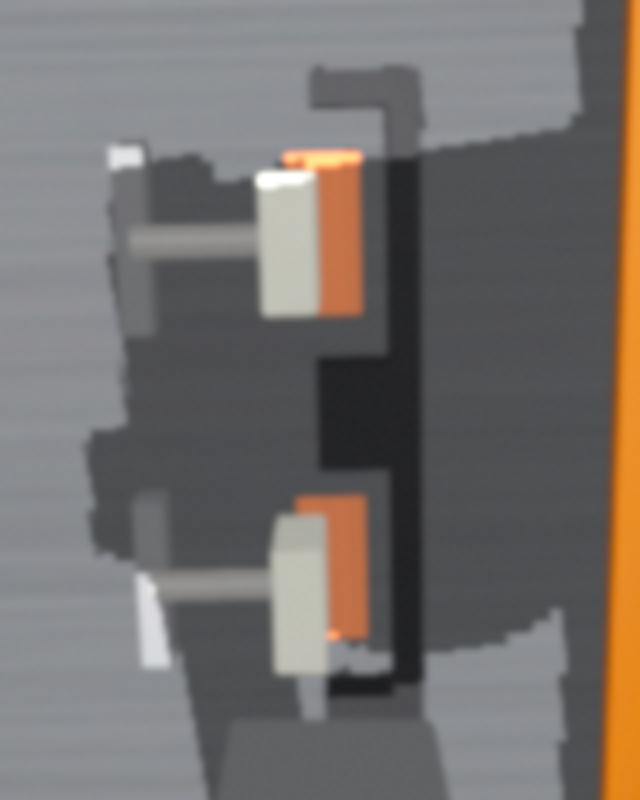

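View pics/w5d.png

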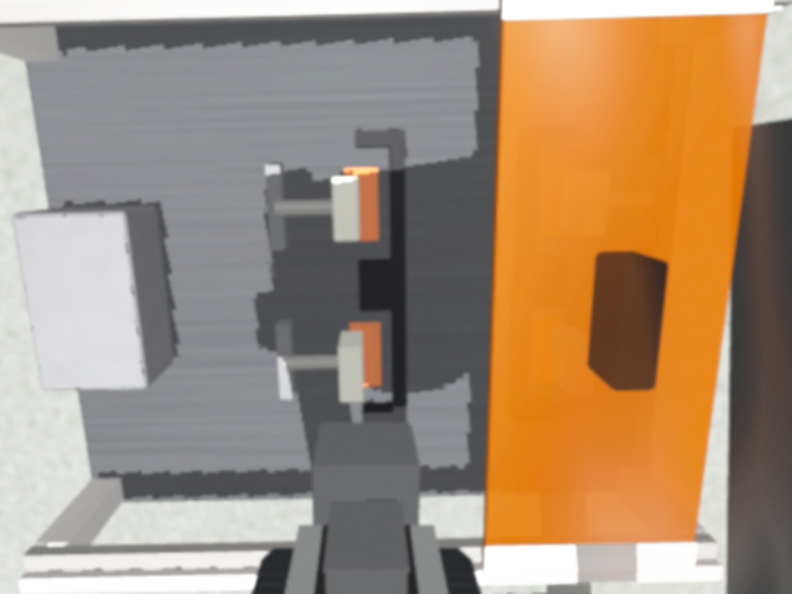

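```bash
cat > fit.py <<'E'
from h import *
import pickle
from scipy.optimize import least_squares
s=pickle.load(open("pics/w5.pkl","rb"))
c=lambda x,y:(240+x/4,55+y/4); d=lambda x,y:(120+x/1.8,y/1.8)
L=[(c(388,357),(10,-12,26)),(c(390,468),(-10,-12,26)),(c(318,317),(21,1,45)),(c(318,172),(45,1,45)),(c(327,674),(-45,1,45)),(c(327,515),(-21,1,45)),
(d(502,18),(103,-44,90)),(d(487,545),(-103,-44,90)),(d(767,15),(103,-124,90)),(d(698,542),(-103,-124,90))]
# index box centre
bx=np.mean([unproj(s,*d(*p),54) for p in [(15,213),(122,211),(148,388),(42,390)]],0)
def W(p,q):
    a=np.radians(p[2]); return np.array([p[0]+q[0]*np.cos(a)-q[1]*np.sin(a),p[1]+q[0]*np.sin(a)+q[1]*np.cos(a),q[2]])
def res(p): return np.concatenate([(W(p,q)-unproj(s,*u,q[2]))[:2] for u,q in L]+[(W(p,(0,110,54))-bx)[:2]])
o=least_squares(res,[597,43,-7],loss='soft_l1'); print(o.x); print(o.fun.reshape(-1,2).round(1))
E
python3 fit.py
```

```text
[595.36300638  43.28571688  -6.10753121]
[[ -0.5  -0.4]
 [  0.5  -0.8]
 [  0.9  -0.1]
 [  0.9   0.9]
 [  0.5  -1.3]
 [ -5.7   0.7]
 [ 15.1  -0.2]
 [-12.8   0.8]
 [ 17.5  -1. ]
 [-11.    0.5]
 [ -1.5   0.6]]
```

```bash
sed -i 's/(103,/(88.5,/g; s/(-103,/(-91.5,/g; s/,(c(327,515),(-21,1,45))/,(c(327,550),(-21,1,45))/' fit.py; python3 fit.py; python3 - <<'E'
from h import *
a=np.radians(-6.3)
E
```

```text
[595.1350935   43.3064414   -6.73906051]
[[-0.9 -0.5]
 [ 0.1 -0.6]
 [ 0.7 -0.4]
 [ 0.7  0.4]
 [ 0.4 -0.7]
 [ 0.5 -0. ]
 [-0.1  0.5]
 [-2.   0.6]
 [ 1.4 -0.3]
 [-1.1  0.5]
 [-0.5  0.4]]
```

```bash
cat > fx.py <<'E'
import sys
from bench import r
from h import *
F=(595.1,43.3,-6.7)
def fw(x,y):
    a=np.radians(F[2]); return F[0]+x*np.cos(a)-y*np.sin(a),F[1]+x*np.sin(a)+y*np.cos(a)
x,y,z=map(float,sys.argv[1:4]); st=r.sense()
w=fw(x,y); a=np.radians(F[2]); d=st["tool_pos"][:2]-np.array(F[:2])
print("fixture pos",np.round([d@[np.cos(a),np.sin(a)],d@[-np.sin(a),np.cos(a)],st["tool_pos"][2]],1),"yaw err",(st["tcp_rot"]-[180,0,F[2]]).round(1),st["ft_force"].round(1),round(st["finger_gap"],1),round(st["time"],2))
print(*togo(st,[*w,z],F[2]))
E
python3 fx.py 33 -13 150
```

```text
fixture pos [-34.4   0.  198. ] yaw err [-359.8    1.7   -1.8] [-0.7  0.3 -1.3] 15.1 6.2
[0.0691 0.0111 0.046 ] [-0.0046  0.0294 -0.0308]
```

{"method": "carry_out", "body": {"increments": [[[0, 0, 0], [-0.0046, 0.0294, -0.0308], 1], [[0.023, 0.0043, 0.01], [0, 0, 0], 1], [[0.023, 0.0043, 0.01], [0, 0, 0], 1], [[0.02, 0.0044, 0.01], [0, 0, 0], 1], [[0.0, 0, 0.01], [0, 0, 0], 1], [[0, 0, 0], [0, 0, 0], 1], [[0, 0, 0], [0, 0, 0], 1]]}}

```text
time: 6.9
tool_pos: [622.0, 18.1, 151.9]
tcp_rot: [179.9, 0.3, -7.1]
ft_force: [0.6, -0.1, 0.0]
finger_gap: 15.1
```

```bash
python3 fx.py 33 -13 110
```

```text
fixture pos [ 29.7 -21.9 151.9] yaw err [-0.1  0.3 -0.4] [ 0.6 -0.1  0. ] 15.1 6.9
[ 0.0035 -0.009   0.0419] [ 0.0023  0.0053 -0.0072]
```

{"method": "carry_out", "body": {"increments": [[[0.0035, -0.009, 0.0], [0.0023, 0.0053, -0.0072], 1], [[0, 0, 0.012], [0, 0, 0], 1], [[0, 0, 0.012], [0, 0, 0], 1], [[0, 0, 0.012], [0, 0, 0], 1], [[0, 0, 0.0], [0, 0, 0], 1]]}}

```text
time: 7.4
tool_pos: [626.0, 28.0, 114.4]
tcp_rot: [-180.0, -0.1, -6.6]
ft_force: [0.8, 1.1, -1.6]
finger_gap: 14.8
```

```bash
python3 fx.py 33 -13 90
```

```text
fixture pos [ 32.5 -11.6 114.4] yaw err [-3.6e+02 -1.0e-01  1.0e-01] [ 0.8  1.1 -1.6] 14.8 7.4
[0.0004 0.0014 0.0244] [-0.0006 -0.002   0.0014]
```

{"method": "carry_out", "body": {"increments": [[[0.0004, 0.0022, 0.008], [0, -0.002, 0.0014], 1], [[0, 0, 0.008], [0, 0, 0], 1], [[0, 0, 0.008], [0, 0, 0], 1], [[0, 0, 0.0], [0, 0, 0], 1]]}}

```text
time: 7.8
tool_pos: [625.7, 25.6, 87.6]
tcp_rot: [-180.0, 0.1, -6.7]
ft_force: [0.0, -1.1, -1.0]
finger_gap: 15.2
```

```bash
python3 fx.py 33 -14 73; python3 look.py w6
```

```text
fixture pos [ 32.5 -14.   87.6] yaw err [-3.6e+02  1.0e-01 -0.0e+00] [ 0.  -1.1 -1. ] 15.2 7.8
[ 0.0005 -0.      0.0146] [-0.0004  0.0013 -0.0001]
[626.1  25.6  88.3] [-1.7997e+02  3.0000e-02 -6.7000e+00] [ 0.5 -0.2 -0.4] 14.986045763624857 7.85
```

View pics/w6.png

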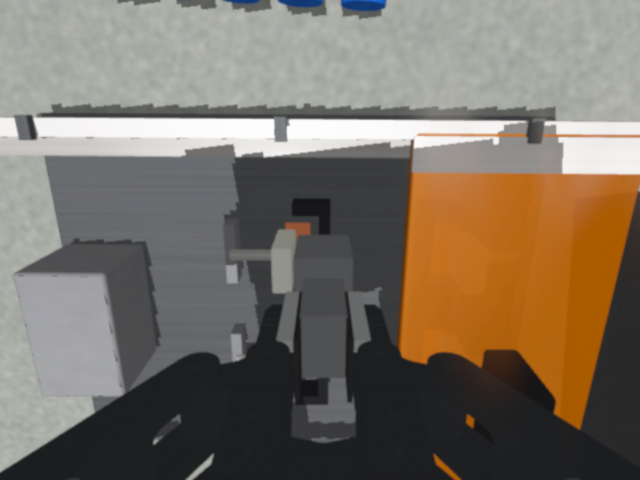

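{"method": "carry_out", "body": {"increments": [[[0, 0, 0.006], [0, 0, 0], 1], [[0, 0, 0.006], [0, 0, 0], 1], [[0, 0, 0.004], [0, 0, 0], 1], [[0, 0, 0.0], [0, 0, 0], 1]]}}

```text
time: 8.25
tool_pos: [627.0, 25.5, 72.0]
tcp_rot: [-180.0, -0.1, -6.7]
ft_force: [-0.4, 1.4, -0.5]
finger_gap: 14.8
```

```bash
python3 fx.py 33 1.5 74
```

```text
fixture pos [ 33.7 -14.   72. ] yaw err [-3.6e+02 -1.0e-01 -0.0e+00] [-0.4  1.4 -0.5] 14.8 8.25
[-0.0007 -0.0155 -0.002 ] [-0.0006 -0.0015 -0.0002]
```

Now push the jaw back in small steps.

{"method": "carry_out", "body": {"increments": [[[0, -0.003, -0.001], [0, 0, 0], 1], [[0, -0.003, 0], [0, 0, 0], 1], [[0, -0.003, 0], [0, 0, 0], 1], [[0, -0.003, 0], [0, 0, 0], 1], [[0, -0.003, 0], [0, 0, 0], 1], [[0, 0, 0.0], [0, 0, 0], 1]]}}

```text
time: 8.85
tool_pos: [628.7, 39.7, 73.1]
tcp_rot: [179.8, -0.1, -6.7]
ft_force: [-0.2, -4.0, -1.5]
finger_gap: 14.9
```

```bash
python3 fx.py 33 1.5 73
```

```text
fixture pos [33.8  0.3 73.1] yaw err [-0.2 -0.1 -0. ] [-0.2 -4.  -1.5] 14.9 8.85
[-0.0008 -0.0012  0.0001] [ 0.0027 -0.0012 -0.0007]
```

{"method": "carry_out", "body": {"increments": [[[-0.0008, -0.0014, 0.001], [0.002, 0, 0], 1], [[0, 0, 0.004], [0, 0, 0], 1], [[0, 0, 0.004], [0, 0, 0], 1], [[0, 0, 0], [0, 0, 0], 1]]}}

```text
time: 9.25
tool_pos: [629.3, 40.5, 64.9]
tcp_rot: [179.9, -0.2, -6.7]
ft_force: [0.1, -4.0, -2.4]
finger_gap: 14.7
```

```bash
python3 fx.py 33 1.5 50
```

```text
fixture pos [34.3  1.3 64.9] yaw err [-0.1 -0.2 -0. ] [ 0.1 -4.  -2.4] 14.7 9.25
[-0.0014 -0.0003  0.0149] [ 0.0011 -0.0043 -0.0009]
```

{"method": "carry_out", "body": {"increments": [[[-0.001, -0.0004, 0.004], [0, -0.004, 0], 1], [[0, 0, 0.005], [0, 0, 0], 1], [[0, 0, 0.005], [0, 0, 0], 1], [[0, 0, 0], [0, 0, 0], 1]]}}

```text
time: 9.65
tool_pos: [628.6, 40.8, 49.8]
tcp_rot: [179.9, -0.0, -6.8]
ft_force: [0.5, -4.9, -1.1]
finger_gap: 15.0
```

```bash
python3 fx.py 33 0 49.5
```

```text
fixture pos [33.6  1.4 49.8] yaw err [-0.1 -0.  -0.1] [ 0.5 -4.9 -1.1] 15.0 9.65
[-0.0006  0.0014  0.0003] [ 0.0011 -0.0006 -0.0013]
```

{"method": "carry_out", "body": {"increments": [[[0, 0.0005, 0.0015], [0, 0, 0], 1], [[0, 0.0007, 0.0005], [0, 0, 0], 1], [[0, 0, 0], [0, 0, 0], 1]]}}

```text
time: 9.95
tool_pos: [628.7, 40.6, 49.8]
tcp_rot: [-180.0, -0.0, -6.7]
ft_force: [-0.1, -5.3, -0.7]
finger_gap: 14.7
```

```bash
python3 fx.py 33 0 49.5
```

```text
fixture pos [33.7  1.2 49.8] yaw err [-360.   -0.   -0.] [-0.1 -5.3 -0.7] 14.7 9.95
[-0.0007  0.0012  0.0003] [-0.0002 -0.0006 -0.0009]
```

{"method": "carry_out", "body": {"increments": [[[-0.0005, 0.002, 0.002], [0, 0, 0], 1], [[0, 0, 0.002], [0, 0, 0], 1]]}}

```text
time: 10.15
tool_pos: [629.2, 40.5, 49.7]
tcp_rot: [-179.8, -0.1, -6.7]
ft_force: [-11.1, -5.6, 19.1]
finger_gap: 15.0
```

```bash
python3 fx.py 33 0 49.5
```

```text
fixture pos [34.2  1.2 49.7] yaw err [-3.598e+02 -1.000e-01 -0.000e+00] [-11.1  -5.6  19.1] 15.0 10.15
[-0.0012  0.0012  0.0002] [-0.003  -0.0025 -0.0003]
```

{"method": "carry_out", "body": {"increments": [[[0, 0, -0.0005], [0, 0, 0], 0.62], [[0, 0, 0], [0, 0, 0], 0.62], [[0, 0, 0], [0, 0, 0], 0.62]]}}

```text
time: 10.45
tool_pos: [629.3, 42.5, 50.4]
tcp_rot: [-179.7, -0.2, -6.7]
ft_force: [-0.6, -0.5, 0.3]
finger_gap: 32.4
```

```bash
python3 fx.py 33 0 120
```

```text
fixture pos [34.1  3.2 50.4] yaw err [-3.597e+02 -2.000e-01  0.000e+00] [-0.6 -0.5  0.3] 32.4 10.45
[-0.0009  0.0028 -0.0697] [-0.0059 -0.003   0.0004]
```

Rise and look.

{"method": "carry_out", "body": {"increments": [[[0, 0.002, -0.01], [0, 0, 0], 0.62], [[0, 0, -0.02], [0, 0, 0], 0.62], [[0, 0, -0.03], [0, 0, 0], 0.62], [[0, 0, -0.03], [0, 0, 0], 0.62], [[-0.01, 0, -0.03], [0, 0, 0], 0.62], [[-0.02, 0, -0.02], [0, 0, 0], 0.62], [[0, 0, 0], [0, 0, 0], 0.62]]}}

```text
time: 11.15
tool_pos: [596.6, 43.7, 195.9]
tcp_rot: [-179.6, 0.1, -6.7]
ft_force: [0.2, 0.4, 0.1]
finger_gap: 32.5
```

```bash
python3 look.py w7;python3 go.py 588 -326 190 15
```

```text
[597.   43.5 194.6] [-1.7958e+02  1.0000e-01 -6.6600e+00] [ 0.4  0.4 -0. ] 32.36606270702349 11.2
[597.   43.5 194.6] [-1.796e+02  1.000e-01 -6.700e+00] [ 0.4  0.4 -0. ] 32.4 11.2
[0.0339 0.3681 0.0018] [-0.0076  0.0004 -0.3781]
```

View pics/w7.png

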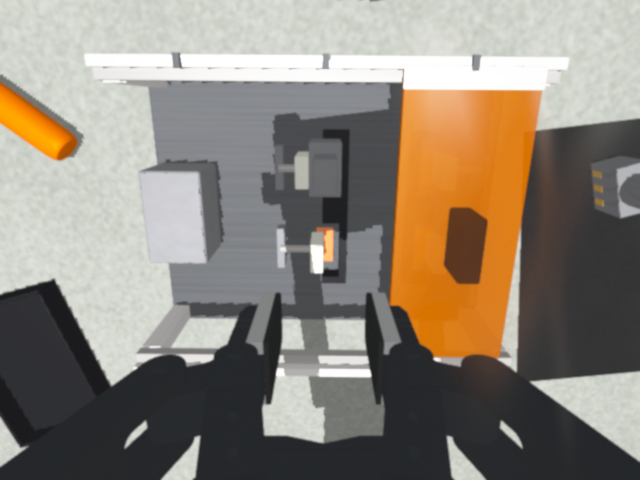

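{"method": "carry_out", "body": {"increments": [[[0, 0, 0], [0, 0, -0.126], 0.5], [[0, 0, 0], [0, 0, -0.126], 0.5], [[0, 0, 0], [0, 0, -0.126], 0.5], [[-0.0116, 0.0394, 0], [0, 0, 0], 0.5], [[-0.0116, 0.0394, 0], [0, 0, 0], 0.5], [[-0.0116, 0.0394, 0], [0, 0, 0], 0.5], [[-0.0116, 0.0394, 0], [0, 0, 0], 0.5], [[-0.0116, 0.0394, 0], [0, 0, 0], 0.5], [[-0.0116, 0.0394, 0], [0, 0, 0], 0.5], [[-0.0116, 0.0394, 0], [0, 0, 0], 0.5], [[-0.0116, 0.0394, 0], [0, 0, 0], 0.5], [[0, 0, 0], [0, 0, 0], 0.5]]}}

```text
time: 12.4
tool_pos: [591.9, -295.9, 175.5]
tcp_rot: [-178.9, 0.7, 16.2]
ft_force: [0.2, 1.3, -0.2]
finger_gap: 42.8
```

```bash
python3 go.py 590 -326.6 140 15
```

```text
[ 591.9 -295.9  175.5] [-178.9    0.7   16.2] [ 0.2  1.3 -0.2] 42.8 12.4
[-0.01    0.0296  0.035 ] [-0.0183  0.0118  0.0208]
```

{"method": "carry_out", "body": {"increments": [[[-0.005, 0.0148, 0.01], [-0.018, 0.012, 0.02], 0.5], [[-0.005, 0.0148, 0.01], [0, 0, 0], 0.5], [[0, 0, 0.01], [0, 0, 0], 0.5], [[0, 0, 0], [0, 0, 0], 0.5]]}}

```text
time: 12.8
tool_pos: [588.5, -328.6, 138.4]
tcp_rot: [-179.6, 0.2, 14.9]
ft_force: [-0.1, 1.0, 0.1]
finger_gap: 42.7
```

```bash
python3 look.py w8;python3 - <<'E'
import cv2
im=cv2.imread("pics/w8.png")
cv2.imwrite("pics/w8c.png",cv2.resize(im[170:330,230:440],None,fx=3.75,fy=3.75,interpolation=cv2.INTER_CUBIC))
E
```

```text
[ 588.8 -328.7  139.2] [-1.7968e+02  1.7000e-01  1.4930e+01] [ 0.3 -0.6  0.5] 42.72363968667407 12.85
```

View pics/w8.png

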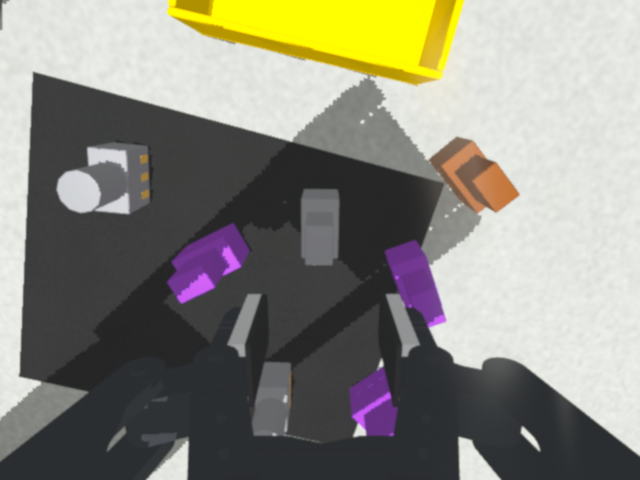

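View pics/w8c.png

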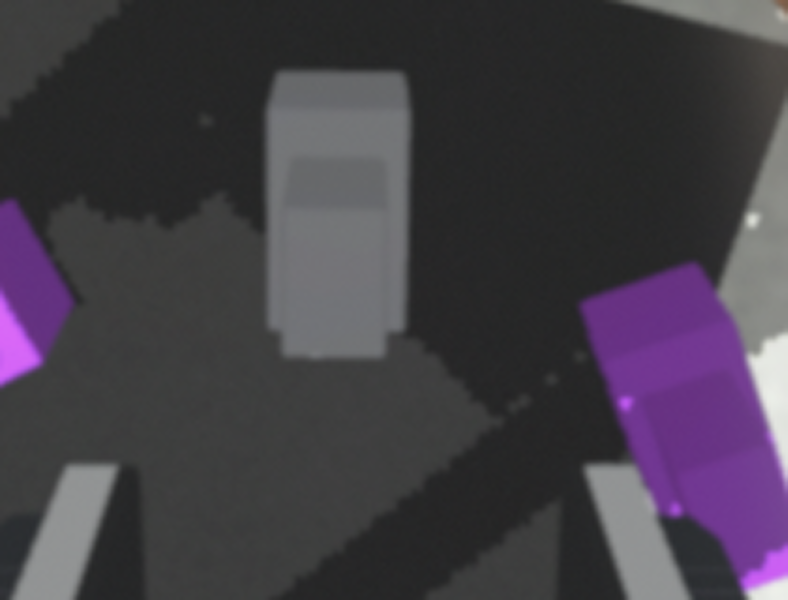

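```bash
python3 - <<'E'
from h import *
import pickle
s=pickle.load(open("pics/w8.pkl","rb"))
g=lambda x,y,z:unproj(s,230+x/3.75,170+y/3.75,z)
q=np.array([g(x,y,64) for x,y in [(282,208),(388,208),(387,355),(282,355)]]); c=q.mean(0);print(c,[np.linalg.norm(q[i]-q[i-1]).round(1) for i in range(4)])
q=np.array([g(x,y,32) for x,y in [(266,106),(410,106),(404,331),(268,331)]]); print(q.mean(0),[np.linalg.norm(q[i]-q[i-1]).round(1) for i in range(4)])
d=(q[0]+q[1]-q[2]-q[3]);print(np.degrees(np.arctan2(d[1],d[0])))
a=np.radians(15); X=np.array([np.cos(a),np.sin(a)]);Y=np.array([np.sin(a),-np.cos(a)])
for p in [(580,305,0),(612,365,32),(672,510,32),(740,585,32),(640,385,32)]:
    v=g(*p)[:2]-c[:2]; print(p,v@X,v@Y)
E
python3 go.py 589.5 -326.6 40 14.9
```

```text
[ 590.30760555 -325.83267975   64.        ] [np.float64(23.3), np.float64(15.7), np.float64(23.3), np.float64(16.0)]
[ 590.23047506 -325.74307282   32.        ] [np.float64(40.0), np.float64(23.9), np.float64(39.9), np.float64(23.7)]
14.297389004514688
(580, 305, 0) -26.817432008483234 46.780602945922425
(612, 365, 32) -26.338540733526678 47.94561447366633
(672, 510, 32) -54.52857209127141 60.20595159862644
(740, 585, 32) -69.8084351930409 73.63401658387527
(640, 385, 32) -30.118819621288132 53.05480322921928
[ 588.8 -328.7  139.2] [-179.7    0.2   14.9] [ 0.3 -0.6  0.5] 42.7 12.85
[ 0.0015 -0.0013  0.0992] [-0.0056  0.003   0.0005]
```

{"method": "carry_out", "body": {"increments": [[[0.002, -0.0025, 0.015], [-0.0056, 0.003, 0], 0.5], [[0, 0, 0.015], [0, 0, 0], 0.5], [[0, 0, 0.015], [0, 0, 0], 0.5], [[0, 0, 0.01], [0, 0, 0], 0.5], [[0, 0, 0], [0, 0, 0], 0.5]]}}

```text
time: 13.35
tool_pos: [592.0, -322.8, 82.6]
tcp_rot: [180.0, -0.1, 15.2]
ft_force: [-0.3, 0.4, -0.7]
finger_gap: 42.6
```

```bash
python3 go.py 590.2 -325.8 40 14.6
```

```text
[ 592.  -322.8   82.6] [ 1.80e+02 -1.00e-01  1.52e+01] [-0.3  0.4 -0.7] 42.6 13.35
[-0.0026  0.0024  0.0426] [ 0.0002 -0.0013  0.0101]
```

{"method": "carry_out", "body": {"increments": [[[-0.0026, 0.0024, 0.01], [0, 0, 0.01], 0.5], [[0, 0, 0.012], [0, 0, 0], 0.5], [[0, 0, 0.012], [0, 0, 0], 0.5], [[0, 0, 0.006], [0, 0, 0], 0.5], [[0, 0, 0], [0, 0, 0], 0.5]]}}

```text
time: 13.85
tool_pos: [590.2, -326.5, 39.7]
tcp_rot: [180.0, -0.1, 14.5]
ft_force: [0.3, 1.1, -0.2]
finger_gap: 42.8
```

```bash
python3 go.py 590.2 -325.8 40 14.6
```

```text
[ 590.2 -326.5   39.7] [ 1.80e+02 -1.00e-01  1.45e+01] [ 0.3  1.1 -0.2] 42.8 13.85
[ 0.0002 -0.0007 -0.0003] [ 0.0007 -0.0017 -0.001 ]
```

{"method": "carry_out", "body": {"increments": [[[0, 0, 0], [0, 0, 0], 1], [[0, 0, 0], [0, 0, 0], 1], [[0, 0, 0], [0, 0, 0], 1], [[0, 0, 0], [0, 0, 0], 1], [[0, 0, 0], [0, 0, 0], 1], [[0, 0, -0.02], [0, 0, 0], 1], [[0, 0, -0.03], [0, 0, 0], 1], [[0, 0, -0.03], [0, 0, 0], 1], [[0, 0, -0.03], [0, 0, 0], 1], [[0, 0, -0.03], [0, 0, 0], 1], [[0, 0, -0.02], [0, 0, 0], 1], [[0, 0, 0], [0, 0, 0], 1]], "newtons": 60}}

```text
time: 15.05
tool_pos: [589.3, -325.9, 205.8]
tcp_rot: [-180.0, -0.0, 14.6]
ft_force: [-0.0, -0.2, -0.5]
finger_gap: 14.7
```

```bash
python3 fx.py -33 -14 190
```

```text
fixture pos [  37.4 -367.4  205.8] yaw err [-360.    -0.    21.3] [-0.  -0.2 -0.5] 14.7 15.05
[ 0.0625 -0.3548  0.0159] [-0.0005 -0.0008  0.371 ]
```

{"method": "carry_out", "body": {"increments": [[[0, 0, 0], [0, 0, 0.124], 1], [[0, 0, 0], [0, 0, 0.124], 1], [[0, 0, 0], [0, 0, 0.123], 1], [[-0.0078, -0.0392, -0.002], [0, 0, 0], 1], [[-0.0078, -0.0392, -0.002], [0, 0, 0], 1], [[-0.0078, -0.0392, -0.002], [0, 0, 0], 1], [[-0.0078, -0.0392, -0.002], [0, 0, 0], 1], [[-0.0078, -0.0392, -0.002], [0, 0, 0], 1], [[-0.0078, -0.0392, -0.002], [0, 0, 0], 1], [[-0.0078, -0.0392, -0.002], [0, 0, 0], 1], [[-0.0078, -0.0392, 0], [0, 0, 0], 1], [[0, 0, 0], [0, 0, 0], 1]]}}

```text
time: 16.25
tool_pos: [561.8, 4.8, 202.3]
tcp_rot: [-179.8, 0.9, -7.9]
ft_force: [0.5, -0.6, -1.2]
finger_gap: 15.0
```

```bash
python3 fx.py -33 -13 190
```

```text
fixture pos [-28.6 -42.1 202.3] yaw err [-359.8    0.9   -1.2] [ 0.5 -0.6 -1.2] 15.0 16.25
[-0.0048 -0.0289  0.0125] [-0.0043  0.0157 -0.0205]
```

{"method": "carry_out", "body": {"increments": [[[-0.0048, -0.0289, 0.0], [-0.0043, 0.0157, -0.0205], 1], [[0, 0, 0.018], [0, 0, 0], 1], [[0, 0, 0.018], [0, 0, 0], 1], [[0, 0, 0.018], [0, 0, 0], 1], [[0, 0, 0.01], [0, 0, 0], 1], [[0, 0, 0], [0, 0, 0], 1]]}}

```text
time: 16.85
tool_pos: [558.2, 34.7, 129.7]
tcp_rot: [179.9, 0.3, -6.5]
ft_force: [-0.0, 0.4, -0.7]
finger_gap: 14.9
```

```bash
python3 fx.py -33 -13 110; python3 look.py w9
```

```text
fixture pos [-35.6 -12.9 129.7] yaw err [-0.1  0.3  0.2] [-0.   0.4 -0.7] 14.9 16.85
[0.0027 0.0001 0.0197] [0.0021 0.005  0.004 ]
[558.5  34.6 130.5] [179.88   0.25  -6.48] [-1.1  0.2 -0.3] 15.133229309592139 16.9
```

View pics/w9.png

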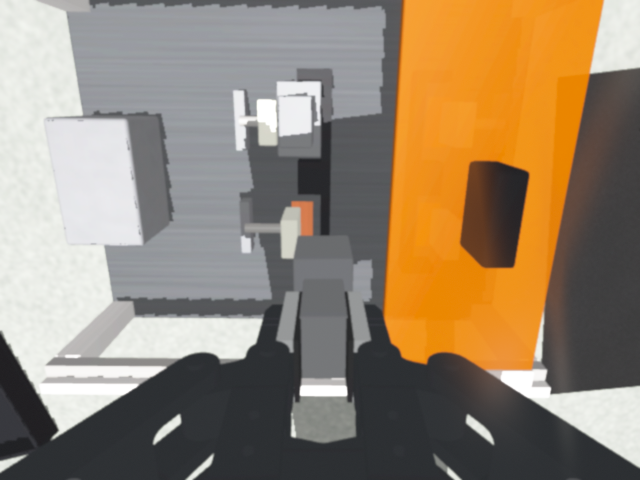

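```bash
python3 - <<'E'
from h import *
import pickle,cv2
im=cv2.imread("pics/w9.png"); cv2.imwrite("pics/w9c.png",cv2.resize(im[60:180,220:350],None,fx=5,fy=5,interpolation=cv2.INTER_CUBIC))
E
```

```text
(no output)
```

View pics/w9c.png

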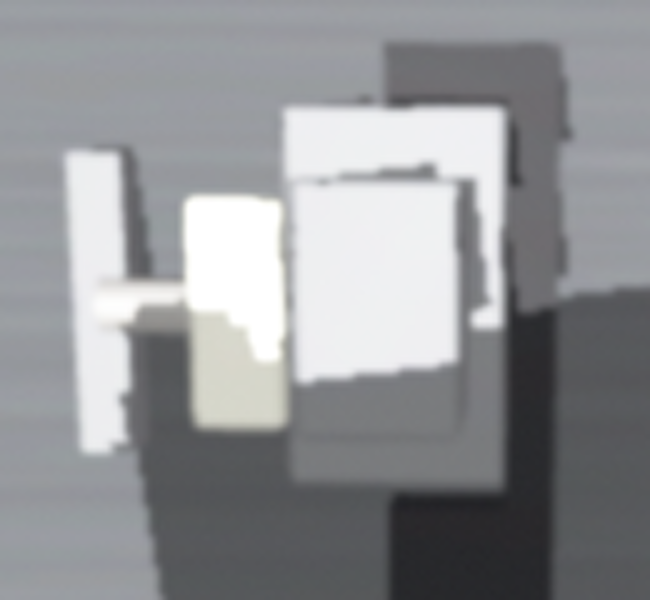

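```bash
python3 - <<'E'
from h import *
import pickle
s=pickle.load(open("pics/w9.pkl","rb"))
g=lambda x,y,z:unproj(s,220+x/5,60+y/5,z)
a=np.radians(-6.7)
for z,P in ((42,[(283,107),(507,107),(505,488),(292,485)]),(74,[(293,182),(460,180),(463,434),(297,434)])):
    q=np.array([g(x,y,z) for x,y in P]); c=q.mean(0)[:2]-[595.1,43.3]
    print(c@[np.cos(a),np.sin(a)],c@[-np.sin(a),np.cos(a)],[np.linalg.norm(q[i]-q[i-1]).round(1) for i in range(4)])
E
```

```text
34.06299656340654 -0.18984494603482657 [np.float64(39.5), np.float64(23.7), np.float64(39.9), np.float64(23.8)]
34.50220323456885 -0.15964626492862177 [np.float64(22.8), np.float64(15.4), np.float64(22.9), np.float64(15.8)]
```

{"method": "carry_out", "body": {"increments": [[[0.003, 0.0011, 0.01], [0.0021, 0.005, 0.004], 1], [[0, 0, 0.012], [0, 0, 0], 1], [[0, 0, 0.012], [0, 0, 0], 1], [[0, 0, 0.006], [0, 0, 0], 1], [[0, 0, 0], [0, 0, 0], 1]]}}

```text
time: 17.4
tool_pos: [563.2, 32.1, 89.0]
tcp_rot: [-180.0, -0.3, -6.8]
ft_force: [-0.4, 0.2, -0.4]
finger_gap: 14.7
```

```bash
python3 fx.py -33 -14 73
```

```text
fixture pos [-30.3 -14.8  89. ] yaw err [-3.6e+02 -3.0e-01 -1.0e-01] [-0.4  0.2 -0.4] 14.7 17.4
[-0.0027 -0.0008  0.016 ] [-0.0003 -0.0045 -0.0016]
```

{"method": "carry_out", "body": {"increments": [[[-0.0025, -0.0005, 0.005], [0, -0.0045, -0.0016], 1], [[0, 0, 0.006], [0, 0, 0], 1], [[0, 0, 0.005], [0, 0, 0], 1], [[0, 0, 0], [0, 0, 0], 1]]}}

```text
time: 17.8
tool_pos: [561.0, 33.1, 72.2]
tcp_rot: [-180.0, -0.0, -6.7]
ft_force: [-0.5, 0.3, -1.6]
finger_gap: 14.8
```

```bash
python3 fx.py -33 1.5 73
```

```text
fixture pos [-32.6 -14.1  72.2] yaw err [-360.   -0.    0.] [-0.5  0.3 -1.6] 14.8 17.8
[-0.0003 -0.0156 -0.0008] [-0.0005 -0.0004  0.0004]
```

{"method": "carry_out", "body": {"increments": [[[0, -0.003, -0.001], [0, 0, 0], 1], [[0, -0.003, 0], [0, 0, 0], 1], [[0, -0.003, 0], [0, 0, 0], 1], [[0, -0.003, 0], [0, 0, 0], 1], [[0, -0.003, 0], [0, 0, 0], 1], [[0, -0.002, 0], [0, 0, 0], 1], [[0, 0, 0.0], [0, 0, 0], 1]]}}

```text
time: 18.5
tool_pos: [563.1, 49.5, 73.5]
tcp_rot: [179.8, -0.0, -6.7]
ft_force: [-1.0, -4.9, -2.4]
finger_gap: 15.0
```

```bash
python3 fx.py -33 1.5 50
```

```text
fixture pos [-32.5   2.4  73.5] yaw err [-0.2 -0.   0. ] [-1.  -4.9 -2.4] 15.0 18.5
[-0.0005  0.0008  0.0236] [ 0.0032 -0.0004  0.0002]
```

{"method": "carry_out", "body": {"increments": [[[-0.0005, 0.0005, 0.004], [0.002, 0, 0], 1], [[0, 0, 0.005], [0, 0, 0], 1], [[0, 0, 0.005], [0, 0, 0], 1], [[0, 0, 0], [0, 0, 0], 1]]}}

```text
time: 18.9
tool_pos: [563.7, 48.4, 59.5]
tcp_rot: [179.9, -0.2, -6.7]
ft_force: [-0.2, -3.9, -2.9]
finger_gap: 14.7
```

```bash
python3 fx.py -33 1.5 50
```

```text
fixture pos [-31.7   1.4  59.5] yaw err [-0.1 -0.2 -0. ] [-0.2 -3.9 -2.9] 14.7 18.9
[-0.0013 -0.0001  0.0095] [ 0.0013 -0.0033 -0.0001]
```

{"method": "carry_out", "body": {"increments": [[[-0.001, -0.0002, 0.004], [0.001, -0.003, 0], 1], [[0, 0, 0.004], [0, 0, 0], 1], [[0, 0, 0.003], [0, 0, 0], 1], [[0, 0.001, 0.002], [0, 0, 0], 1]]}}

```text
time: 19.3
tool_pos: [563.5, 48.4, 49.5]
tcp_rot: [-179.9, -0.0, -6.7]
ft_force: [-14.6, 1.6, 30.0]
finger_gap: 15.1
```

```bash
python3 fx.py -33 0 50
```

```text
fixture pos [-32.    1.4  49.5] yaw err [-359.9   -0.    -0. ] [-14.6   1.6  30. ] 15.1 19.3
[-0.001   0.0014 -0.0005] [-0.0012 -0.0007 -0.0002]
```

On the floor. Release and rise.

{"method": "carry_out", "body": {"increments": [[[0, 0, -0.0005], [0, 0, 0], 0.62], [[0, 0, 0], [0, 0, 0], 0.62], [[0, 0, 0], [0, 0, 0], 0.62]]}}

```text
time: 19.6
tool_pos: [563.9, 50.6, 50.5]
tcp_rot: [-179.7, -0.1, -6.7]
ft_force: [-0.1, -1.2, -0.4]
finger_gap: 32.6
```

{"method": "carry_out", "body": {"increments": [[[0, 0.001, -0.01], [0, 0, 0], 0.62], [[0, 0, -0.02], [0, 0, 0], 0.62], [[0, 0, -0.03], [0, 0, 0], 0.62], [[0, 0, -0.03], [0, 0, 0], 0.62], [[0, 0, -0.03], [0, 0, 0], 0.62], [[0, 0, -0.02], [0, 0, 0], 0.62], [[0, 0, 0], [0, 0, 0], 0.62]]}}

```text
time: 20.3
tool_pos: [561.9, 50.0, 196.5]
tcp_rot: [-179.6, 0.1, -6.6]
ft_force: [0.5, 0.4, 0.1]
finger_gap: 32.3
```

```bash
python3 look.py w10;python3 fx.py 0 -84 190; python3 - <<'E'
import cv2
im=cv2.imread("pics/w10.png"); cv2.imwrite("pics/w10c.png",cv2.resize(im[80:300,240:540],None,fx=2.6,fy=2.6,interpolation=cv2.INTER_CUBIC))
E
```

```text
[561.3  50.  194.9] [-179.65    0.22   -6.63] [ 0.3 -0.2  0.7] 32.49817895884576 20.35
fixture pos [-34.3   2.7 194.9] yaw err [-3.597e+02  2.000e-01  1.000e-01] [ 0.3 -0.2  0.7] 32.5 20.35
[0.0342 0.0868 0.0042] [-0.0061  0.0038  0.0011]
```

View pics/w10c.png

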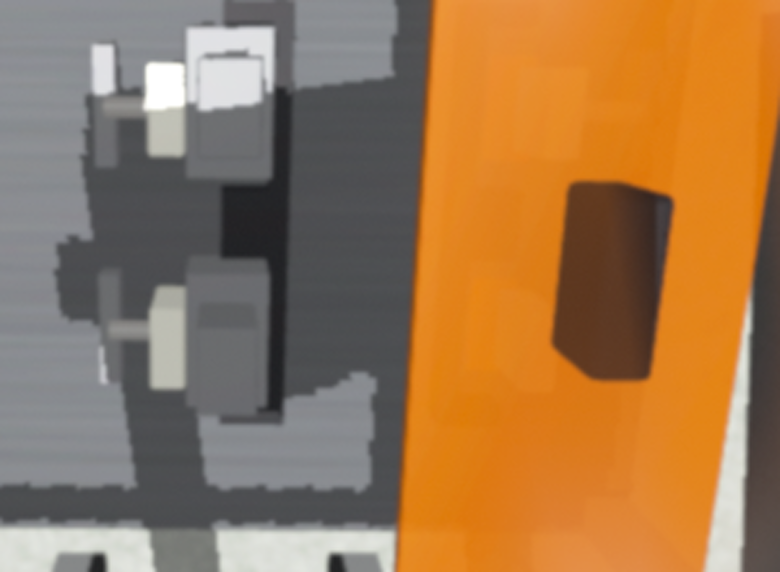

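{"method": "carry_out", "body": {"increments": [[[0.012, 0.029, 0], [-0.006, 0.004, 0], 0.5], [[0.012, 0.029, 0.0], [0, 0, 0], 0.5], [[0.012, 0.029, 0.01], [0, 0, 0], 0.5], [[0, 0, 0.01], [0, 0, 0], 0.5], [[0, 0, 0.01], [0, 0, 0], 0.5], [[0, 0, 0], [0, 0, 0], 0.5]]}}

```text
time: 20.95
tool_pos: [583.9, -41.3, 155.8]
tcp_rot: [-179.9, 0.5, -6.5]
ft_force: [0.1, 0.2, 0.1]
finger_gap: 42.7
```

```bash
python3 fx.py 0 -84 96
```

```text
fixture pos [ -1.3 -85.3 155.8] yaw err [-3.599e+02  5.000e-01  2.000e-01] [0.1 0.2 0.1] 42.7 20.95
[ 0.0018 -0.0012  0.0598] [-0.0015  0.0091  0.0033]
```

{"method": "carry_out", "body": {"increments": [[[0.0015, -0.0012, 0.015], [0, 0.009, 0.003], 0.5], [[0, 0, 0.015], [0, 0, 0], 0.5], [[0, 0, 0.015], [0, 0, 0], 0.5], [[0, 0, 0.008], [0, 0, 0], 0.5], [[0, 0, 0], [0, 0, 0], 0.5]]}}

```text
time: 21.45
tool_pos: [583.5, -36.3, 98.1]
tcp_rot: [-179.9, 0.2, -6.5]
ft_force: [0.2, -0.8, -1.2]
finger_gap: 42.9
```

```bash
python3 fx.py 0 -84 96
```

```text
fixture pos [ -2.2 -80.4  98.1] yaw err [-3.599e+02  2.000e-01  2.000e-01] [ 0.2 -0.8 -1.2] 42.9 21.45
[0.0022 0.0036 0.0021] [-0.0025  0.0036  0.0043]
```

{"method": "carry_out", "body": {"increments": [[[0.002, 0.0036, 0.001], [0, 0.003, 0.004], 0.5], [[0, 0, 0], [0, 0, 0], 1], [[0, 0, 0], [0, 0, 0], 1], [[0, 0, 0], [0, 0, 0], 1], [[0, 0, 0], [0, 0, 0], 1], [[0, 0, 0], [0, 0, 0], 1]], "newtons": 40}}

```text
time: 22.05
tool_pos: [585.9, -40.5, 98.2]
tcp_rot: [-179.8, -0.1, -6.7]
ft_force: [-0.0, 0.5, -2.4]
finger_gap: 13.4
```

```bash
python3 fx.py 0 0 97
```

```text
fixture pos [  0.7 -84.2  98.2] yaw err [-3.598e+02 -1.000e-01 -0.000e+00] [-0.   0.5 -2.4] 13.4 22.05
[-0.0007 -0.0842  0.0014] [-0.0028 -0.0009 -0.0006]
```

{"method": "carry_out", "body": {"increments": [[[0, -0.006, 0], [0, 0, 0], 1], [[0, -0.008, 0], [0, 0, 0], 1], [[0, -0.008, 0], [0, 0, 0], 1], [[0, -0.008, 0], [0, 0, 0], 1], [[0, -0.008, 0], [0, 0, 0], 1], [[0, 0, 0], [0, 0, 0], 1]]}}

```text
time: 22.65
tool_pos: [590.6, -3.2, 98.2]
tcp_rot: [179.8, -0.1, -6.8]
ft_force: [0.0, -1.6, -3.1]
finger_gap: 13.6
```

```bash
python3 fx.py 0 0 98.2
```

```text
fixture pos [  1.  -46.7  98.2] yaw err [-0.2 -0.1 -0.1] [ 0.  -1.6 -3.1] 13.6 22.65
[-0.0011 -0.0467 -0.0001] [ 0.0031 -0.0013 -0.0021]
```

{"method": "carry_out", "body": {"increments": [[[-0.0005, -0.008, 0], [0.003, 0, 0], 1], [[0, -0.008, 0], [0, 0, 0], 1], [[0, -0.008, 0], [0, 0, 0], 1], [[0, -0.008, 0], [0, 0, 0], 1], [[0, -0.007, 0], [0, 0, 0], 1], [[0, 0, 0], [0, 0, 0], 1]]}}

```text
time: 23.25
tool_pos: [596.2, 41.2, 98.2]
tcp_rot: [-179.8, -0.2, -6.7]
ft_force: [2.6, 1.3, -3.3]
finger_gap: 12.9
```

```bash
python3 fx.py 0 0 98.2
```

```text
fixture pos [ 1.3 -1.9 98.2] yaw err [-3.598e+02 -2.000e-01 -0.000e+00] [ 2.6  1.3 -3.3] 12.9 23.25
[-0.0013 -0.0019  0.    ] [-0.003  -0.0036 -0.0002]
```

{"method": "carry_out", "body": {"increments": [[[0, -0.002, 0], [-0.003, 0, 0], 1], [[0, 0, 0], [0, 0, 0], 0.5], [[0, 0, 0], [0, 0, 0], 0.5], [[0, 0, 0], [0, 0, 0], 0.5], [[0, 0, -0.02], [0, 0, 0], 0.5], [[0, 0, -0.03], [0, 0, 0], 0.5], [[-0.02, 0.02, -0.03], [0, 0, 0], 0.5], [[-0.03, 0.03, -0.02], [0, 0, 0], 0.5], [[0, 0, 0], [0, 0, 0], 0.5]]}}

```text
time: 24.15
tool_pos: [538.4, -3.7, 202.9]
tcp_rot: [179.8, -0.1, -6.7]
ft_force: [0.4, 0.2, 0.2]
finger_gap: 43.0
```

```bash
python3 look.py w11
```

```text
[539.4  -2.7 202. ] [ 1.7982e+02 -1.3000e-01 -6.7000e+00] [0.1 0.1 1.1] 42.45054689634385 24.2
```

View pics/w11.png

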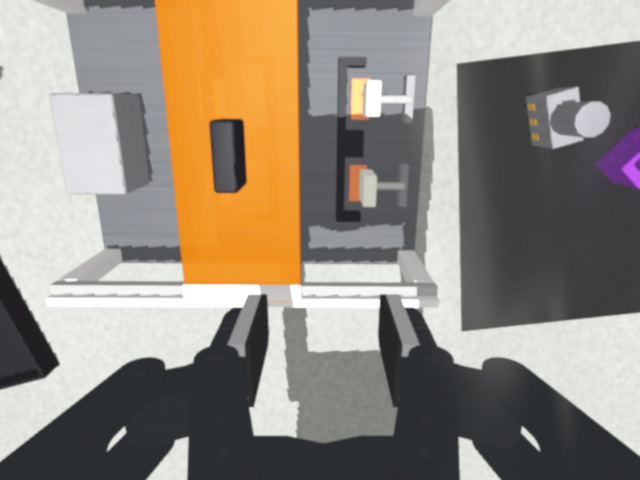

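```bash
python3 - <<'E'
from h import *
import pickle
s=pickle.load(open("pics/w11.pkl","rb")); a=np.radians(-6.7)
for u,v,z in [(299.5,100,90),(301,250,90),(165,100,90),(181,260,90),(385,118,45)]:
    c=unproj(s,u,v,z)[:2]-[595.1,43.3]; print(c@[np.cos(a),np.sin(a)],c@[-np.sin(a),np.cos(a)])
E
python3 go.py 586 -192.3 140 7.5
```

```text
30.463561872667903 -40.0872798677157
-64.23190159533866 -39.46478203119351
30.443576896998763 39.88229075091783
-71.2118758569627 40.93411898138974
19.106620360948515 -98.29870215075634
[539.4  -2.7 202. ] [ 1.798e+02 -1.000e-01 -6.700e+00] [0.1 0.1 1.1] 42.5 24.2
[0.0682 0.1827 0.0628] [ 0.0035 -0.0019 -0.2479]
```

{"method": "carry_out", "body": {"increments": [[[0, 0, 0], [0, 0, -0.124], 0.5], [[0, 0, 0], [0, 0, -0.124], 0.5], [[0.0043, 0.039, 0.004], [0, 0, 0], 0.5], [[0.0043, 0.039, 0.004], [0, 0, 0], 0.5], [[0.0043, 0.039, 0.004], [0, 0, 0], 0.5], [[0.0043, 0.039, 0.01], [0, 0, 0], 0.5], [[0.0043, 0.03, 0.02], [0, 0, 0], 0.5], [[0, 0, 0], [0, 0, 0], 0.5]]}}

```text
time: 25.0
tool_pos: [591.2, -187.7, 155.6]
tcp_rot: [179.9, -0.1, 8.3]
ft_force: [-0.4, 0.4, -0.5]
finger_gap: 42.7
```

```bash
python3 look.py w12; python3 go.py 586 -192.3 140 7.5;  python3 - <<'E'
import cv2
im=cv2.imread("pics/w12.png"); cv2.imwrite("pics/w12c.png",cv2.resize(im[130:330,220:420],None,fx=3,fy=3,interpolation=cv2.INTER_CUBIC))
E
```

```text
[ 591.6 -186.4  157.2] [179.93  -0.23   8.31] [-1.   0.4  0.6] 42.75683651410365 25.05
[ 591.6 -186.4  157.2] [179.9  -0.2   8.3] [-1.   0.4  0.6] 42.8 25.05
[-0.0065  0.005   0.0171] [ 0.0011 -0.004   0.0142]
```

View pics/w12.png

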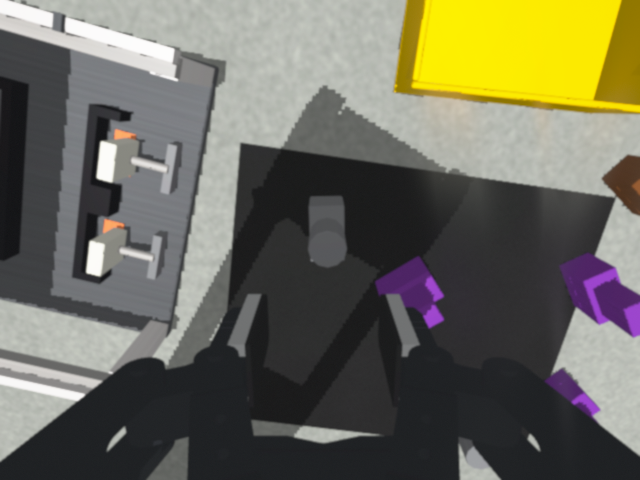

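View pics/w12c.png

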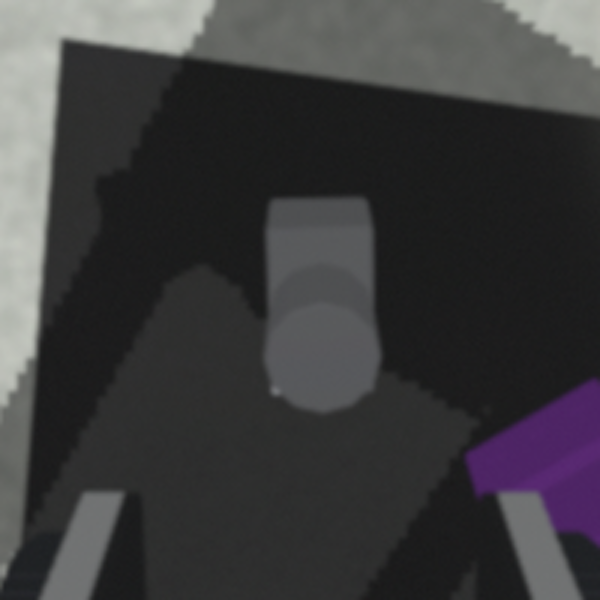

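```bash
python3 - <<'E'
from h import *
import pickle
s=pickle.load(open("pics/w12.pkl","rb"))
g=lambda x,y,z:unproj(s,220+x/3,130+y/3,z)
c=g(323,357,64); print(c, np.linalg.norm(g(265,357,64)-g(381,357,64)))
p=(g(266,228,32)+g(374,227,32))/2; print(p, p+20*np.array([-np.cos(np.radians(8.5)),-np.sin(np.radians(8.5)),0]))
a=np.radians(8.5); X=np.array([np.cos(a),np.sin(a)]);Y=np.array([np.sin(a),-np.cos(a)])
for z,q in((0,(470,490)),(32,(467,457)),(32,(478,494)),(0,(478,494))):
    v=g(*q,z)[:2]-c[:2]; print(z,v@X,v@Y)
E
python3 go.py 586 -191.8 40 8.5
```

```text
[ 586.45987875 -191.78793671   64.        ] 23.550938309255425
[ 605.61247646 -188.64892396   32.        ] [ 585.8321592  -191.60511218   32.        ]
0 -60.32449153102756 40.12869058546054
32 -36.456741670862364 34.50025136364995
32 -46.09480248188055 37.468393775441605
0 -61.5099966632332 42.31548633802437
[ 591.6 -186.4  157.2] [179.9  -0.2   8.3] [-1.   0.4  0.6] 42.8 25.05
[-0.0068  0.0044  0.1171] [ 0.0012 -0.004  -0.0033]
```

{"method": "carry_out", "body": {"increments": [[[-0.0066, 0.0044, 0.01], [0, -0.004, -0.003], 0.5], [[0, 0, 0.018], [0, 0, 0], 0.5], [[0, 0, 0.018], [0, 0, 0], 0.5], [[0, 0, 0.018], [0, 0, 0], 0.5], [[0, 0, 0.008], [0, 0, 0], 0.5], [[0, 0, 0], [0, 0, 0], 0.5]]}}

```text
time: 25.65
tool_pos: [585.8, -187.4, 82.3]
tcp_rot: [179.9, -0.0, 8.8]
ft_force: [0.2, -0.1, -0.8]
finger_gap: 42.5
```

```bash
python3 go.py 586.2 -191.8 40 8.5
```

```text
[ 585.8 -187.4   82.3] [179.9  -0.    8.8] [ 0.2 -0.1 -0.8] 42.5 25.65
[-0.0003  0.0043  0.0423] [ 0.0009 -0.0009  0.0059]
```

{"method": "carry_out", "body": {"increments": [[[0, 0.0046, 0.005], [0, 0, 0.006], 0.5], [[0, 0, 0.012], [0, 0, 0], 0.5], [[0, 0, 0.012], [0, 0, 0], 0.5], [[0, 0, 0.01], [0, 0, 0], 0.5], [[0, 0, 0], [0, 0, 0], 0.5]]}}

```text
time: 26.15
tool_pos: [588.1, -192.3, 42.6]
tcp_rot: [179.8, -0.2, 8.5]
ft_force: [-0.2, -0.0, -0.1]
finger_gap: 42.7
```

```bash
python3 go.py 586.2 -191.8 40 8.5
```

```text
[ 588.1 -192.3   42.6] [179.8  -0.2   8.5] [-0.2 -0.  -0.1] 42.7 26.15
[-0.0019 -0.0008  0.0026] [ 0.0029 -0.0041  0.0005]
```

{"method": "carry_out", "body": {"increments": [[[-0.0022, -0.0008, 0.003], [0.003, -0.004, 0], 0.5], [[0, 0, 0], [0, 0, 0], 0.5], [[0, 0, 0], [0, 0, 0], 1], [[0, 0, 0], [0, 0, 0], 1], [[0, 0, 0], [0, 0, 0], 1], [[0, 0, 0], [0, 0, 0], 1]], "newtons": 60}}

```text
time: 26.75
tool_pos: [586.3, -192.1, 40.3]
tcp_rot: [180.0, -0.0, 8.5]
ft_force: [-0.4, 0.4, -0.4]
finger_gap: 22.4
```

```bash
python3 go.py 586.2 -191.8 40 8.5
```

```text
[ 586.3 -192.1   40.3] [180.   -0.    8.5] [-0.4  0.4 -0.4] 22.4 26.75
[-0.     -0.0003  0.0003] [ 0.0002 -0.0007  0.0005]
```

{"method": "carry_out", "body": {"increments": [[[0, 0, -0.02], [0, 0, 0], 1], [[0, 0, -0.03], [0, 0, 0], 1], [[0, 0, -0.03], [0, 0, 0], 1], [[0, 0, -0.03], [0, 0, 0], 1], [[0, 0, -0.03], [0, 0, 0], 1], [[0, 0, -0.02], [0, 0, 0], 1], [[0, 0, 0], [0, 0, 0.13], 1], [[0, 0, 0], [0, 0, 0.135], 1], [[0, 0, 0], [0, 0, 0], 1]]}}

```text
time: 27.65
tool_pos: [585.3, -191.7, 206.9]
tcp_rot: [-180.0, 0.0, -7.1]
ft_force: [-0.1, 0.0, -1.1]
finger_gap: 21.9
```

```bash
python3 look.py w13; python3 fx.py 33 -71 190
```

```text
[ 585.2 -191.6  206.6] [-1.7999e+02  3.0000e-02 -6.8500e+00] [-0.8  0.5  0.1] 22.012858088858405 27.7
fixture pos [  17.6 -234.4  206.6] yaw err [-3.6e+02  0.0e+00 -2.0e-01] [-0.8  0.5  0.1] 22.0 27.7
[ 0.015  -0.1635  0.0166] [-0.0003  0.0005 -0.0027]
```

View pics/w13.png

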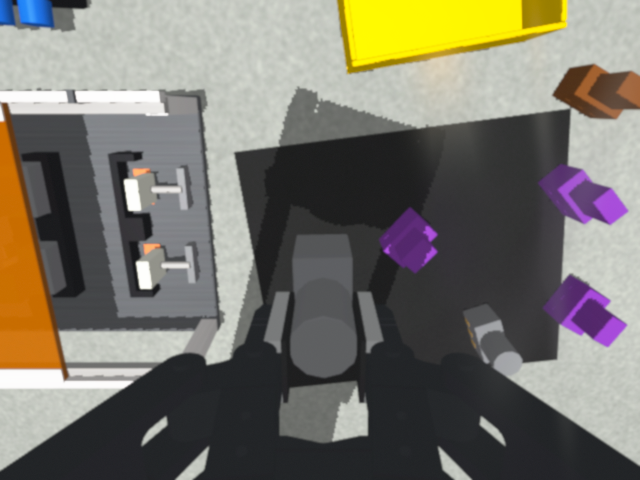

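{"method": "carry_out", "body": {"increments": [[[0.004, -0.041, 0], [0, 0, 0], 1], [[0.004, -0.041, 0], [0, 0, 0], 1], [[0.004, -0.041, 0], [0, 0, 0], 1], [[0.003, -0.04, 0], [0, 0, 0], 1], [[0, 0, 0], [0, 0, 0], 1], [[0, 0, 0], [0, 0, 0], 1]]}}

```text
time: 28.3
tool_pos: [618.0, -27.0, 203.4]
tcp_rot: [-180.0, 0.3, -5.6]
ft_force: [-0.3, -0.0, -1.7]
finger_gap: 22.2
```

```bash
python3 fx.py 33 -71 150
```

```text
fixture pos [ 30.9 -67.1 203.4] yaw err [-3.6e+02  3.0e-01  1.1e+00] [-0.3 -0.  -1.7] 22.2 28.3
[0.0023 0.0039 0.0534] [-0.0001  0.0048  0.0199]
```

{"method": "carry_out", "body": {"increments": [[[0.0023, 0.0039, 0.0], [0, 0.005, 0.02], 1], [[0, 0, 0.015], [0, 0, 0], 1], [[0, 0, 0.015], [0, 0, 0], 1], [[0, 0, 0.015], [0, 0, 0], 1], [[0, 0, 0.015], [0, 0, 0], 1], [[0, 0, 0], [0, 0, 0], 1]]}}

```text
time: 28.9
tool_pos: [617.8, -35.7, 135.2]
tcp_rot: [180.0, 0.2, -6.8]
ft_force: [-0.2, 0.1, -1.5]
finger_gap: 22.1
```

```bash
python3 fx.py 33 -71 110
```

```text
fixture pos [ 31.7 -75.8 135.2] yaw err [-0.   0.2 -0.1] [-0.2  0.1 -1.5] 22.1 28.9
[ 0.0014 -0.0048  0.0252] [ 0.0007  0.0037 -0.0023]
```

{"method": "carry_out", "body": {"increments": [[[0.0015, -0.0048, 0.004], [0, 0.0037, -0.0023], 1], [[0, 0, 0.01], [0, 0, 0], 1], [[0, 0, 0.01], [0, 0, 0], 1], [[0, 0, 0.008], [0, 0, 0], 1], [[0, 0, 0], [0, 0, 0], 1]]}}

```text
time: 29.4
tool_pos: [620.1, -30.6, 100.4]
tcp_rot: [180.0, -0.0, -6.7]
ft_force: [-0.7, 0.5, -0.6]
finger_gap: 22.2
```

```bash
python3 fx.py 33 -71 88
```

```text
fixture pos [ 33.5 -70.5 100.4] yaw err [-0. -0.  0.] [-0.7  0.5 -0.6] 22.2 29.4
[-0.0005  0.0005  0.0124] [ 0.0006 -0.0005  0.0005]
```

```bash
python3 look.py w14
```

```text
[620.5 -30.7 101. ] [ 1.7997e+02 -7.0000e-02 -6.6800e+00] [ 0.1 -0.2 -0.9] 22.087132756628282 29.45
```

View pics/w14.png

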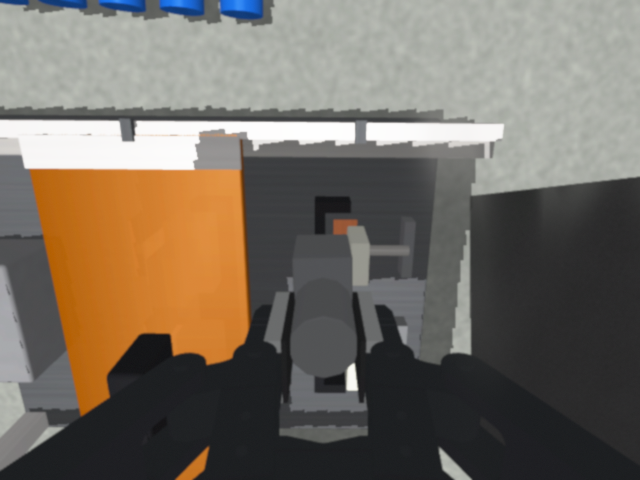

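{"method": "carry_out", "body": {"increments": [[[-0.0005, 0.0006, 0.006], [0, 0, 0], 1], [[0, 0, 0.008], [0, 0, 0], 1], [[0, 0, 0.008], [0, 0, 0], 1], [[0, 0, 0.004], [0, 0, 0], 1], [[0, 0, 0], [0, 0, 0], 1]]}}

```text
time: 29.95
tool_pos: [620.8, -31.5, 74.0]
tcp_rot: [180.0, -0.2, -6.7]
ft_force: [0.2, 0.1, -0.8]
finger_gap: 22.0
```

```bash
python3 fx.py 33 -85.5 73
```

```text
fixture pos [ 34.2 -71.3  74. ] yaw err [-0.  -0.2  0. ] [ 0.2  0.1 -0.8] 22.0 29.95
[-0.0012  0.0142  0.001 ] [ 0.0007 -0.0033  0.0004]
```

{"method": "carry_out", "body": {"increments": [[[-0.001, 0.003, 0.001], [0, -0.003, 0], 1], [[0, 0.003, 0], [0, 0, 0], 1], [[0, 0.003, 0], [0, 0, 0], 1], [[0, 0.003, 0], [0, 0, 0], 1], [[0, 0.003, 0], [0, 0, 0], 1], [[0, 0.001, 0], [0, 0, 0], 1], [[0, 0, 0], [0, 0, 0], 1]]}}

```text
time: 30.65
tool_pos: [617.9, -46.2, 73.0]
tcp_rot: [-179.8, -0.0, -6.7]
ft_force: [1.1, 3.7, -2.5]
finger_gap: 21.9
```

```bash
python3 fx.py 33 -85.5 73
```

```text
fixture pos [ 33.1 -86.2  73. ] yaw err [-359.8   -0.     0. ] [ 1.1  3.7 -2.5] 21.9 30.65
[-0.0001 -0.0007  0.    ] [-0.0035 -0.      0.0007]
```

Jaw is back ~13 mm. Down.

{"method": "carry_out", "body": {"increments": [[[0, 0, 0.004], [-0.003, 0, 0], 1], [[0, 0, 0.005], [0, 0, 0], 1], [[0, 0, 0.005], [0, 0, 0], 1], [[0, 0, 0], [0, 0, 0], 1]]}}

```text
time: 31.05
tool_pos: [619.0, -45.7, 59.3]
tcp_rot: [-180.0, -0.1, -6.6]
ft_force: [0.5, 4.9, -2.9]
finger_gap: 22.1
```

```bash
python3 fx.py 33 -85.5 50
```

```text
fixture pos [ 34.2 -85.6  59.3] yaw err [-3.6e+02 -1.0e-01  1.0e-01] [ 0.5  4.9 -2.9] 22.1 31.05
[-0.0012 -0.0001  0.0093] [-0.0005 -0.0026  0.0011]
```

{"method": "carry_out", "body": {"increments": [[[-0.001, 0, 0.004], [0, -0.003, 0], 1], [[0, 0, 0.004], [0, 0, 0], 1], [[0, 0, 0.003], [0, 0, 0], 1], [[0, -0.001, 0.002], [0, 0, 0], 1]]}}

```text
time: 31.45
tool_pos: [619.5, -45.1, 49.4]
tcp_rot: [180.0, -0.1, -6.6]
ft_force: [-9.5, 1.8, 22.0]
finger_gap: 22.0
```

```bash
python3 fx.py 33 -84 50
```

```text
fixture pos [ 34.5 -85.   49.4] yaw err [-0.  -0.1  0.1] [-9.5  1.8 22. ] 22.0 31.45
[-0.0015 -0.001  -0.0006] [ 0.0005 -0.0017  0.0015]
```

{"method": "carry_out", "body": {"increments": [[[0, 0, -0.0005], [0, 0, 0], 0.58], [[0, 0, 0], [0, 0, 0], 0.58], [[0, 0, 0], [0, 0, 0], 0.58], [[0, 0, -0.008], [0, 0, 0], 0.58], [[0, 0, -0.02], [0, 0, 0], 0.58], [[0, 0, -0.03], [0, 0, 0], 0.58], [[0, 0, -0.03], [0, 0, 0], 0.58], [[0, 0, -0.03], [0, 0, 0], 0.58], [[-0.02, 0, -0.02], [0, 0, 0], 0.5], [[-0.02, 0, 0], [0, 0, 0], 0.5], [[0, 0, 0], [0, 0, 0], 0.5]]}}

```text
time: 32.55
tool_pos: [577.2, -44.4, 194.2]
tcp_rot: [179.6, 0.0, -6.7]
ft_force: [1.1, 0.4, 0.4]
finger_gap: 42.5
```

```bash
python3 look.py w15; python3 go.py 445.2 -326.5 190 12
```

```text
[578.5 -44.6 194.6] [ 1.7961e+02 -6.0000e-02 -6.7400e+00] [ 1.7 -1.1  1.1] 42.32391134324745 32.6
[578.5 -44.6 194.6] [ 1.796e+02 -1.000e-01 -6.700e+00] [ 1.7 -1.1  1.1] 42.3 32.6
[-0.0992  0.2956  0.0065] [ 6.800e-03  1.000e-04 -3.272e-01]
```

View pics/w15.png

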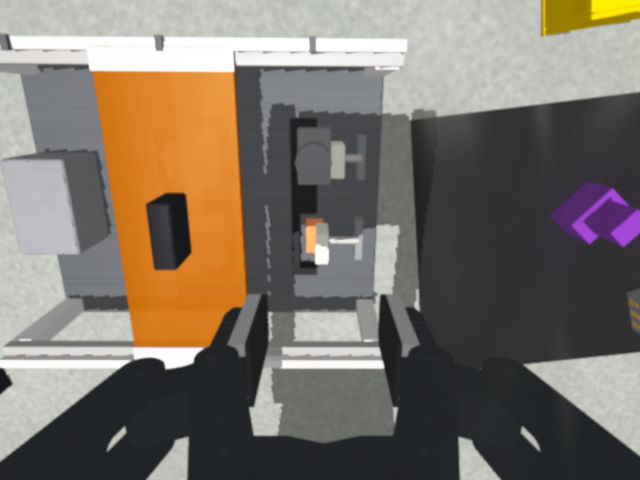

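{"method": "carry_out", "body": {"increments": [[[0, 0, 0], [0.006, 0, -0.109], 0.5], [[0, 0, 0], [0, 0, -0.109], 0.5], [[0, 0, 0], [0, 0, -0.109], 0.5], [[-0.0236, 0.031, 0], [0, 0, 0], 0.5], [[-0.0236, 0.031, 0], [0, 0, 0], 0.5], [[-0.0236, 0.031, 0], [0, 0, 0], 0.5], [[-0.0236, 0.031, 0], [0, 0, 0], 0.5], [[-0.0236, 0.031, 0], [0, 0, 0], 0.5], [[-0.0236, 0.031, 0.005], [0, 0, 0], 0.5], [[-0.0236, 0.031, 0.005], [0, 0, 0], 0.5], [[0, 0, 0.005], [0, 0, 0], 0.5], [[0, 0, 0], [0, 0, 0], 0.5]]}}

```text
time: 33.8
tool_pos: [465.7, -304.7, 174.9]
tcp_rot: [-180.0, 0.1, 12.9]
ft_force: [0.3, 0.8, -0.8]
finger_gap: 42.3
```

```bash
python3 go.py 445.2 -326.5 145 12
```

```text
[ 465.7 -304.7  174.9] [-1.80e+02  1.00e-01  1.29e+01] [ 0.3  0.8 -0.8] 42.3 33.8
[-0.0248  0.0167  0.03  ] [-0.      0.0024  0.0149]
```

{"method": "carry_out", "body": {"increments": [[[-0.0124, 0.0085, 0.01], [0, 0.002, 0.015], 0.5], [[-0.0124, 0.0085, 0.01], [0, 0, 0], 0.5], [[0, 0, 0.01], [0, 0, 0], 0.5], [[0, 0, 0], [0, 0, 0], 0.5], [[0, 0, 0], [0, 0, 0], 0.5]]}}

```text
time: 34.3
tool_pos: [444.5, -326.0, 141.1]
tcp_rot: [-179.9, 0.1, 12.1]
ft_force: [0.1, -0.6, 0.9]
finger_gap: 42.8
```

```bash
python3 look.py w16; python3 go.py 445.2 -326.5 40 12;  python3 - <<'E'
import cv2
im=cv2.imread("pics/w16.png"); cv2.imwrite("pics/w16c.png",cv2.resize(im[130:330,220:420],None,fx=3,fy=3,interpolation=cv2.INTER_CUBIC))
E
```

```text
[ 444.4 -325.8  141. ] [-1.7986e+02  8.0000e-02  1.2100e+01] [-1.2  0.   0.3] 42.71741528298793 34.35
[ 444.4 -325.8  141. ] [-1.799e+02  1.000e-01  1.210e+01] [-1.2  0.   0.3] 42.7 34.35
[0.0007 0.0011 0.101 ] [-0.0024  0.0014  0.0017]
```

View pics/w16.png

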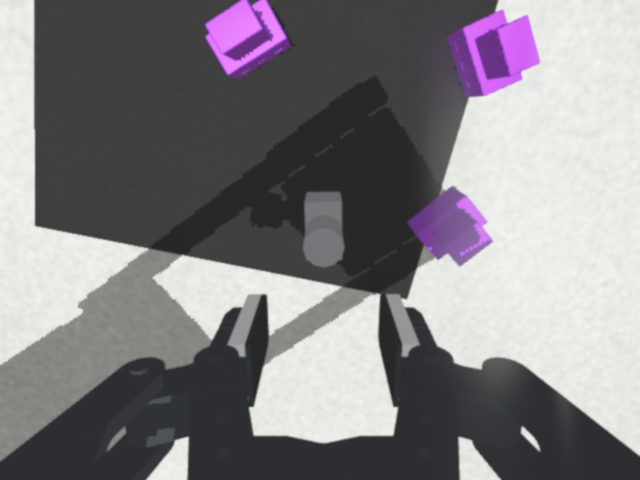

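View pics/w16c.png

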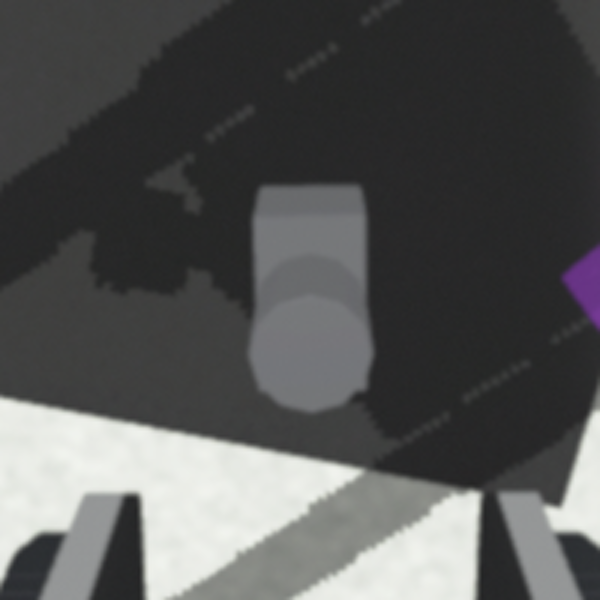

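```bash
python3 - <<'E'
from h import *
import pickle
s=pickle.load(open("pics/w16.pkl","rb"))
g=lambda x,y,z:unproj(s,220+x/3,130+y/3,z)
c=g(312,353,64); print(c)
a=np.radians(12.1);p=(g(252,215,32)+g(367,215,32))/2; print(p-20*np.array([np.cos(a),np.sin(a),0]))
X=np.array([np.cos(a),np.sin(a)]);Y=np.array([np.sin(a),-np.cos(a)])
v=g(562,279,0)[:2]-c[:2]; print(v@X,v@Y); v=g(562,279,32)[:2]-c[:2]; print(v@X,v@Y)
E
```

```text
[ 444.93217999 -326.71092867   64.        ]
[ 444.35079796 -326.29241035   32.        ]
-3.5481612662334148 60.26809753883819
5.553082579236913 53.44794370007274
```

{"method": "carry_out", "body": {"increments": [[[0, 0.0009, 0.01], [-0.0024, 0, 0], 0.5], [[0, 0, 0.015], [0, 0, 0], 0.5], [[0, 0, 0.015], [0, 0, 0], 0.5], [[0, 0, 0.01], [0, 0, 0], 0.5], [[0, 0, 0], [0, 0, 0], 0.5]]}}

```text
time: 34.85
tool_pos: [445.9, -325.7, 87.4]
tcp_rot: [179.9, 0.0, 12.2]
ft_force: [-0.9, 1.1, 0.7]
finger_gap: 42.3
```

```bash
python3 go.py 444.7 -326.5 40 12.1
```

```text
[ 445.9 -325.7   87.4] [179.9   0.   12.2] [-0.9  1.1  0.7] 42.3 34.85
[-0.0013  0.0005  0.0474] [0.0014 0.0002 0.0024]
```

{"method": "carry_out", "body": {"increments": [[[-0.0013, 0.0007, 0.01], [0.001, 0, 0.002], 0.5], [[0, 0, 0.012], [0, 0, 0], 0.5], [[0, 0, 0.012], [0, 0, 0], 0.5], [[0, 0, 0.01], [0, 0, 0], 0.5], [[0, 0, 0], [0, 0, 0], 0.5]]}}

```text
time: 35.35
tool_pos: [444.8, -326.8, 39.6]
tcp_rot: [180.0, 0.0, 12.1]
ft_force: [-0.2, 0.3, -0.3]
finger_gap: 42.6
```

```bash
python3 go.py 444.7 -326.5 40 12.1
```

```text
[ 444.8 -326.8   39.6] [180.    0.   12.1] [-0.2  0.3 -0.3] 42.6 35.35
[-0.     -0.0003 -0.0004] [0.0005 0.     0.0002]
```

{"method": "carry_out", "body": {"increments": [[[0, 0, 0], [0, 0, 0], 1], [[0, 0, 0], [0, 0, 0], 1], [[0, 0, 0], [0, 0, 0], 1], [[0, 0, 0], [0, 0, 0], 1], [[0, 0, -0.02], [0, 0, 0], 1], [[0, 0, -0.03], [0, 0, 0], 1], [[0, 0, -0.03], [0, 0, 0], 1], [[0, 0, -0.03], [0, 0, 0], 1], [[0, 0, -0.03], [0, 0, 0], 1], [[0, 0, -0.02], [0, 0, 0], 1], [[0, 0, 0], [0, 0, 0], 1]], "newtons": 60}}

```text
time: 36.45
tool_pos: [444.4, -326.4, 206.7]
tcp_rot: [180.0, -0.0, 12.1]
ft_force: [0.5, -0.1, -1.4]
finger_gap: 22.2
```

{"method": "carry_out", "body": {"increments": [[[0, 0, 0], [0, 0, 0.11], 1], [[0, 0, 0], [0, 0, 0.11], 1], [[0, 0, 0], [0, 0, 0.108], 1], [[0, 0, 0], [0, 0, 0], 1]]}}

```text
time: 36.85
tool_pos: [443.9, -326.0, 203.6]
tcp_rot: [180.0, 0.0, -7.3]
ft_force: [-0.4, 0.7, -1.5]
finger_gap: 22.4
```

```bash
python3 fx.py -33 -71 195
```

```text
fixture pos [-107.1 -384.4  203.6] yaw err [-0.   0.  -0.6] [-0.4  0.7 -1.5] 22.4 36.85
[ 0.0706 -0.3142  0.0085] [ 0.0002  0.0004 -0.011 ]
```

{"method": "carry_out", "body": {"increments": [[[0.0088, -0.0392, -0.001], [0, 0, -0.011], 1], [[0.0088, -0.0392, -0.001], [0, 0, 0], 1], [[0.0088, -0.0392, -0.001], [0, 0, 0], 1], [[0.0088, -0.0392, -0.001], [0, 0, 0], 1], [[0.0088, -0.0392, -0.001], [0, 0, 0], 1], [[0.0088, -0.0392, -0.001], [0, 0, 0], 1], [[0.0088, -0.0392, -0.001], [0, 0, 0], 1], [[0.005, -0.02, 0], [0, 0, 0], 1], [[0, 0, 0], [0, 0, 0], 1]]}}

```text
time: 37.75
tool_pos: [540.8, -29.5, 199.9]
tcp_rot: [-179.8, 0.6, -5.1]
ft_force: [0.2, -0.3, -1.3]
finger_gap: 22.3
```

```bash
python3 fx.py -33 -71 195
```

```text
fixture pos [-45.4 -78.6 199.9] yaw err [-359.8    0.6    1.6] [ 0.2 -0.3 -1.3] 22.3 37.75
[ 0.0127 -0.0072  0.0048] [-0.0028  0.0108  0.0285]
```

{"method": "carry_out", "body": {"increments": [[[0.0127, -0.0072, 0.0], [-0.003, 0.011, 0.0285], 1], [[0, 0, 0.015], [0, 0, 0], 1], [[0, 0, 0.015], [0, 0, 0], 1], [[0, 0, 0.015], [0, 0, 0], 1], [[0, 0, 0.015], [0, 0, 0], 1], [[0, 0, 0], [0, 0, 0], 1]]}}

```text
time: 38.35
tool_pos: [549.1, -26.5, 128.9]
tcp_rot: [179.9, 0.5, -6.2]
ft_force: [0.3, -0.0, -1.7]
finger_gap: 22.4
```

```bash
python3 fx.py -33 -71 105;python3 look.py w17
```

```text
fixture pos [-37.6 -74.7 128.9] yaw err [-0.1  0.5  0.5] [ 0.3 -0.  -1.7] 22.4 38.35
[ 0.0048 -0.0037  0.0239] [0.0019 0.009  0.0088]
[549.6 -26.6 130.1] [179.88   0.46  -6.21] [-0.  -0.  -0.7] 21.798707460496654 38.4
```

View pics/w17.png

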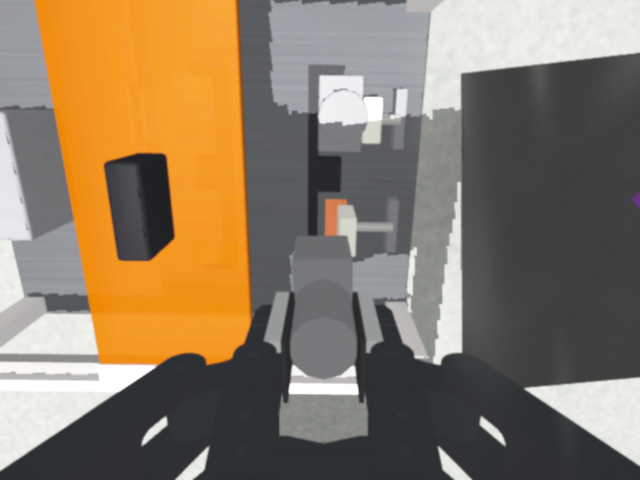

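{"method": "carry_out", "body": {"increments": [[[0.0048, -0.0037, 0.005], [0.002, 0.009, 0.009], 1], [[0, 0, 0.01], [0, 0, 0], 1], [[0, 0, 0.008], [0, 0, 0], 1], [[0, 0, 0.004], [0, 0, 0], 1], [[0, 0, 0], [0, 0, 0], 1]]}}

```text
time: 38.9
tool_pos: [555.9, -24.2, 102.0]
tcp_rot: [-180.0, -0.2, -6.8]
ft_force: [0.4, 0.2, -0.9]
finger_gap: 22.1
```

```bash
python3 fx.py -33 -71 90
```

```text
fixture pos [-31.  -71.6 102. ] yaw err [-3.6e+02 -2.0e-01 -1.0e-01] [ 0.4  0.2 -0.9] 22.1 38.9
[-0.002  -0.0006  0.012 ] [-0.     -0.0042 -0.0015]
```

{"method": "carry_out", "body": {"increments": [[[-0.0022, -0.0006, 0.006], [0, -0.004, -0.0015], 1], [[0, 0, 0.008], [0, 0, 0], 1], [[0, 0, 0.008], [0, 0, 0], 1], [[0, 0, 0.006], [0, 0, 0], 1], [[0, 0, 0], [0, 0, 0], 1]]}}

```text
time: 39.4
tool_pos: [554.0, -23.1, 71.9]
tcp_rot: [180.0, -0.0, -6.7]
ft_force: [0.5, 0.2, -1.1]
finger_gap: 22.2
```

```bash
python3 fx.py -33 -86 73
```

```text
fixture pos [-33.1 -70.8  71.9] yaw err [-0. -0.  0.] [ 0.5  0.2 -1.1] 22.2 39.4
[ 0.0001  0.0152 -0.0011] [ 0.     -0.0005  0.0006]
```

{"method": "carry_out", "body": {"increments": [[[0, 0.003, -0.001], [0, 0, 0], 1], [[0, 0.003, 0], [0, 0, 0], 1], [[0, 0.003, 0], [0, 0, 0], 1], [[0, 0.003, 0], [0, 0, 0], 1], [[0, 0.003, 0], [0, 0, 0], 1], [[0, 0.002, 0], [0, 0, 0], 1], [[0, 0, 0], [0, 0, 0], 1]]}}

```text
time: 40.1
tool_pos: [551.8, -39.2, 72.9]
tcp_rot: [-179.8, 0.0, -6.7]
ft_force: [-0.3, 4.2, -3.1]
finger_gap: 21.8
```

```bash
python3 fx.py -33 -86 73
```

```text
fixture pos [-33.4 -87.   72.9] yaw err [-359.8    0.     0. ] [-0.3  4.2 -3.1] 21.8 40.1
[ 0.0004 -0.001  -0.0001] [-0.0042  0.      0.0006]
```

{"method": "carry_out", "body": {"increments": [[[0, -0.0006, 0.004], [-0.004, 0, 0], 1], [[0, 0, 0.005], [0, 0, 0], 1], [[0, 0, 0.005], [0, 0, 0], 1], [[0, 0, 0], [0, 0, 0], 1]]}}

```text
time: 40.5
tool_pos: [553.3, -38.2, 59.4]
tcp_rot: [180.0, -0.2, -6.7]
ft_force: [0.8, 4.6, -3.2]
finger_gap: 22.0
```

```bash
python3 fx.py -33 -85.5 50
```

```text
fixture pos [-32.  -85.9  59.4] yaw err [-0.  -0.2  0. ] [ 0.8  4.6 -3.2] 22.0 40.5
[-0.001  -0.0004  0.0094] [ 0.     -0.0031  0.0008]
```

{"method": "carry_out", "body": {"increments": [[[-0.001, -0.0004, 0.004], [0, -0.003, 0], 1], [[0, 0, 0.004], [0, 0, 0], 1], [[0, 0, 0.003], [0, 0, 0], 1], [[0, -0.001, 0.002], [0, 0, 0], 1]]}}

```text
time: 40.9
tool_pos: [553.8, -37.3, 49.1]
tcp_rot: [179.9, -0.1, -6.6]
ft_force: [-14.5, 0.9, 32.1]
finger_gap: 22.0
```

```bash
python3 fx.py -33 -85.5 50
```

```text
fixture pos [-31.6 -84.8  49.1] yaw err [-0.1 -0.1  0.1] [-14.5   0.9  32.1] 22.0 40.9
[-0.0014  0.0007 -0.0009] [ 0.0013 -0.0021  0.0012]
```

{"method": "carry_out", "body": {"increments": [[[0, 0, -0.0005], [0, 0, 0], 0.58], [[0, 0, 0], [0, 0, 0], 0.58], [[0, 0, 0], [0, 0, 0], 0.58], [[0, 0, -0.008], [0, 0, 0], 0.58], [[0, 0, -0.02], [0, 0, 0], 0.58], [[0, 0, -0.03], [0, 0, 0], 0.58], [[0, 0, -0.03], [0, 0, 0], 0.58], [[0, 0, -0.03], [0, 0, 0], 0.58], [[0, 0, -0.03], [0, 0, 0], 0.5], [[0, 0, 0], [0, 0, 0], 0.5]]}}

```text
time: 41.9
tool_pos: [551.6, -40.3, 203.2]
tcp_rot: [179.6, 0.1, -6.7]
ft_force: [0.4, -0.3, 1.2]
finger_gap: 42.8
```

```bash
python3 look.py w18; python3 fx.py 0 0 160;  python3 - <<'E'
import cv2
im=cv2.imread("pics/w18.png"); cv2.imwrite("pics/w18c.png",cv2.resize(im[60:300,90:430],None,fx=2.3,fy=2.3,interpolation=cv2.INTER_CUBIC))
E
```

```text
[550.6 -40.1 200.8] [179.6    0.26  -6.71] [ 0.1  0.4 -0.7] 42.74645136716636 41.95
fixture pos [-34.4 -88.1 200.8] yaw err [-0.4  0.3 -0. ] [ 0.1  0.4 -0.7] 42.7 41.95
[ 0.0346 -0.0884  0.0401] [ 0.0071  0.0046 -0.0002]
```

View pics/w18c.png

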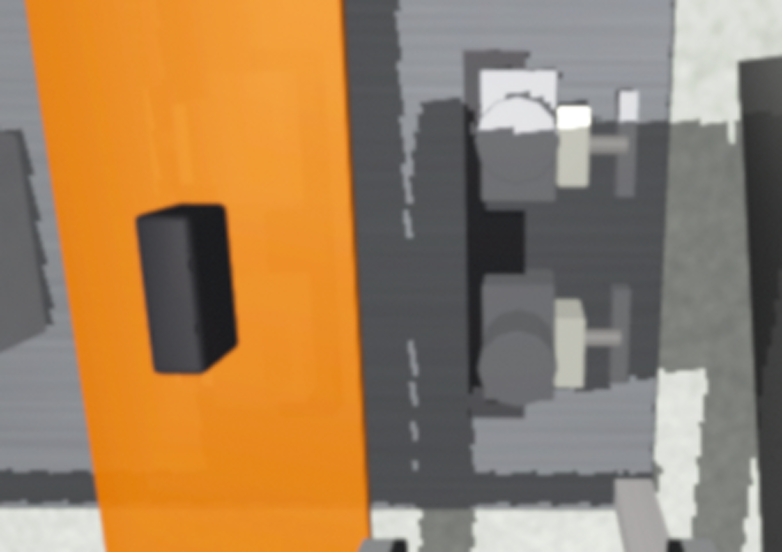

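{"method": "carry_out", "body": {"increments": [[[0.0115, -0.0295, 0], [0.007, 0.0046, 0], 0.5], [[0.0115, -0.0295, 0], [0, 0, 0], 0.5], [[0.0115, -0.0295, 0.01], [0, 0, 0], 0.5], [[0, 0, 0.01], [0, 0, 0], 0.5], [[0, 0, 0.01], [0, 0, 0], 0.5], [[0, 0, 0], [0, 0, 0], 0.5]]}}

```text
time: 42.55
tool_pos: [593.3, 44.3, 163.7]
tcp_rot: [179.9, 0.4, -6.9]
ft_force: [-0.7, 1.5, 0.2]
finger_gap: 43.0
```

```bash
python3 fx.py 0.5 0 98
```

```text
fixture pos [ -1.9   0.8 163.7] yaw err [-0.1  0.4 -0.2] [-0.7  1.5  0.2] 43.0 42.55
[0.0029 0.0007 0.0657] [ 0.0024  0.0071 -0.0027]
```

{"method": "carry_out", "body": {"increments": [[[0.002, 0.0007, 0.015], [0.002, 0.007, -0.003], 0.5], [[0, 0, 0.015], [0, 0, 0], 0.5], [[0, 0, 0.015], [0, 0, 0], 0.5], [[0, 0, 0.008], [0, 0, 0], 0.5], [[0, 0, 0], [0, 0, 0], 0.5]]}}

```text
time: 43.05
tool_pos: [592.9, 39.9, 106.5]
tcp_rot: [179.9, 0.2, -6.9]
ft_force: [0.0, 0.3, -0.4]
finger_gap: 42.8
```

```bash
python3 fx.py 0.5 0 98
```

```text
fixture pos [ -1.8  -3.7 106.5] yaw err [-0.1  0.2 -0.2] [ 0.   0.3 -0.4] 42.8 43.05
[ 0.0023 -0.0037  0.0085] [ 0.0016  0.0032 -0.0035]
```

{"method": "carry_out", "body": {"increments": [[[0.002, -0.0037, 0.004], [0.0016, 0.003, -0.003], 0.5], [[0, 0, 0.004], [0, 0, 0], 0.5], [[0, 0, 0], [0, 0, 0], 0.5], [[0, 0, 0], [0, 0, 0], 1], [[0, 0, 0], [0, 0, 0], 1], [[0, 0, 0], [0, 0, 0], 1], [[0, 0, 0], [0, 0, 0], 1], [[0, 0, 0], [0, 0, 0], 1]], "newtons": 40}}

```text
time: 43.85
tool_pos: [596.8, 43.7, 99.8]
tcp_rot: [-180.0, -0.2, -6.7]
ft_force: [-0.2, 0.2, -0.5]
finger_gap: 13.0
```

```bash
python3 fx.py 0.5 -84 98
```

```text
fixture pos [ 1.6  0.6 99.8] yaw err [-3.6e+02 -2.0e-01 -0.0e+00] [-0.2  0.2 -0.5] 13.0 43.85
[-0.0011  0.0846  0.0018] [-0.0005 -0.0028 -0.0005]
```

{"method": "carry_out", "body": {"increments": [[[0, 0.006, 0], [0, -0.002, 0], 1], [[0, 0.008, 0], [0, 0, 0], 1], [[0, 0.008, 0], [0, 0, 0], 1], [[0, 0.008, 0], [0, 0, 0], 1], [[0, 0.008, 0], [0, 0, 0], 1], [[0, 0, 0], [0, 0, 0], 1]]}}

```text
time: 44.45
tool_pos: [592.1, 6.2, 99.8]
tcp_rot: [-179.7, -0.0, -6.7]
ft_force: [0.0, 0.3, -1.3]
finger_gap: 13.2
```

```bash
python3 fx.py 0.5 -84 99.8
```

```text
fixture pos [  1.3 -37.2  99.8] yaw err [-359.7   -0.     0. ] [ 0.   0.3 -1.3] 13.2 44.45
[-0.0009  0.0468 -0.0002] [-0.0058 -0.0007  0.0007]
```

{"method": "carry_out", "body": {"increments": [[[-0.0005, 0.008, 0], [-0.005, 0, 0], 1], [[0, 0.008, 0], [0, 0, 0], 1], [[0, 0.008, 0], [0, 0, 0], 1], [[0, 0.008, 0], [0, 0, 0], 1], [[0, 0.008, 0], [0, 0, 0], 1], [[0, 0, 0], [0, 0, 0], 1]]}}

```text
time: 45.05
tool_pos: [586.4, -39.7, 99.8]
tcp_rot: [179.9, -0.1, -6.8]
ft_force: [-0.0, -0.7, -1.4]
finger_gap: 13.0
```

```bash
python3 fx.py 0.5 -84 99.8
```

```text
fixture pos [  1.  -83.4  99.8] yaw err [-0.1 -0.1 -0.1] [-0.  -0.7 -1.4] 13.0 45.05
[-0.0005  0.0006  0.    ] [ 0.0022 -0.001  -0.0016]
```

{"method": "carry_out", "body": {"increments": [[[0, 0.001, 0], [0.002, 0, 0], 1], [[0, 0, 0], [0, 0, 0], 0.5], [[0, 0, 0], [0, 0, 0], 0.5], [[0, 0, 0], [0, 0, 0], 0.5], [[0, 0, -0.02], [0, 0, 0], 0.5], [[0, 0, -0.03], [0, 0, 0], 0.5], [[0, 0, -0.03], [0, 0, 0], 0.5], [[-0.01, -0.03, -0.02], [0, 0, 0], 0.62], [[-0.02, -0.03, 0], [0, 0, 0], 0.62], [[0, -0.02, 0], [0, 0, 0], 0.62], [[0, 0, 0], [0, 0, 0], 0.62]]}}

```text
time: 46.15
tool_pos: [565.7, 47.9, 205.9]
tcp_rot: [-179.8, -0.2, -6.6]
ft_force: [0.0, -0.2, 0.4]
finger_gap: 32.8
```

```bash
python3 look.py w19; python3 fx.py -33 0 110; python3 look.py t2 top
```

```text
[565.5  46.9 205.6] [-1.7984e+02 -1.5000e-01 -6.6600e+00] [ 0.2 -0.1 -0.1] 31.99649206071912 46.2
fixture pos [-2.980e+01  1.000e-01  2.056e+02] yaw err [-3.598e+02 -2.000e-01  0.000e+00] [ 0.2 -0.1 -0.1] 32.0 46.2
[-0.0034  0.0004  0.0956] [-0.0028 -0.0027  0.0007]
[565.4  45.8 205.1] [-1.7987e+02 -1.1000e-01 -6.7100e+00] [-0.4 -1.   0.1] 32.398156421215916 46.25
```

View pics/w19.png

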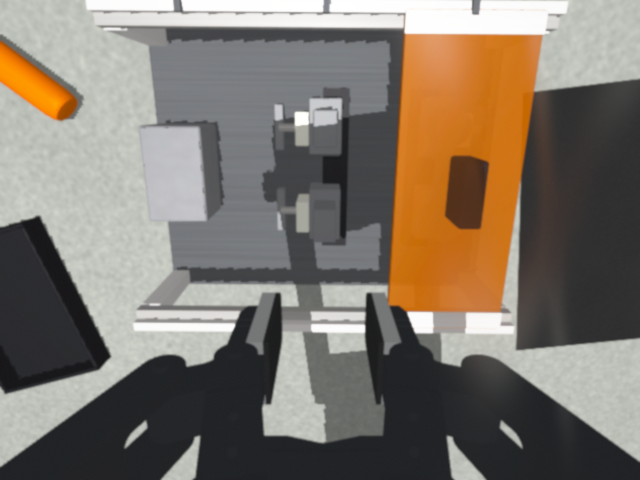

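View pics/t2.png

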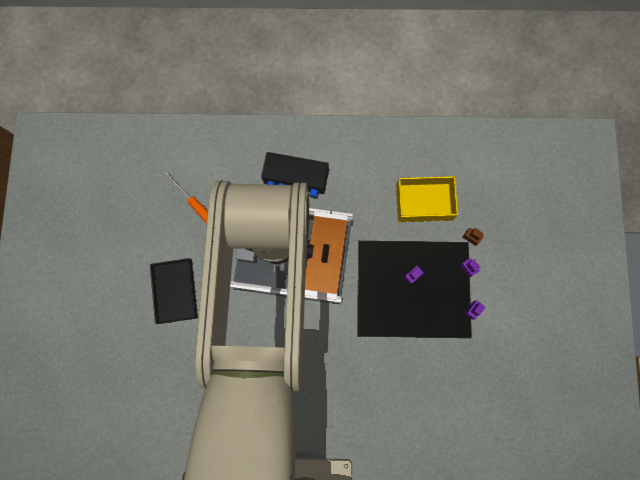

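```bash
python3 - <<'E'
from h import *
import pickle
s=pickle.load(open("pics/w19.pkl","rb")); a=np.radians(-6.7)
F=lambda u,v,z,s=s:(lambda c:(round(c@[np.cos(a),np.sin(a)],1),round(c@[-np.sin(a),np.cos(a)],1)))(unproj(s,u,v,z)[:2]-[595.1,43.3])
print(F(404,60,90),F(390,280,90), "near block top",F(309,184,42),F(341,184,42),F(340,243,42),F(310,243,42))
t=pickle.load(open("pics/t2.pkl","rb"))
for p in [(152,264),(190.5,260),(197,318),(155.5,323)]: print(unproj(t,*p,22).round(1))
E
```

```text
(np.float64(74.1), np.float64(-46.1)) (np.float64(-65.8), np.float64(-44.8)) near block top (np.float64(-7.9), np.float64(12.1)) (np.float64(-7.9), np.float64(-12.2)) (np.float64(-55.1), np.float64(-12.0)) (np.float64(-55.1), np.float64(11.8))
[564.4 392.   22. ]
[575.8 296.1  22. ]
[432.8 271.3  22. ]
[419.1 372.4  22. ]
```

{"method": "carry_out", "body": {"increments": [[[-0.002, 0.0004, 0.02], [-0.0028, -0.0027, 0], 0.62], [[0, 0, 0.02], [0, 0, 0], 0.62], [[0, 0, 0.02], [0, 0, 0], 0.62], [[0, 0, 0.02], [0, 0, 0], 0.62], [[0, 0, 0], [0, 0, 0], 0.62]]}}

```text
time: 46.75
tool_pos: [563.9, 40.7, 122.2]
tcp_rot: [179.8, 0.0, -6.9]
ft_force: [-1.4, 0.9, 0.6]
finger_gap: 32.9
```

```bash
python3 fx.py -32.5 0 51
```

```text
fixture pos [-30.7  -6.2 122.2] yaw err [-0.2  0.  -0.2] [-1.4  0.9  0.6] 32.9 46.75
[-0.0018 -0.0064  0.0712] [ 0.0028  0.0006 -0.0031]
```

{"method": "carry_out", "body": {"increments": [[[-0.0018, -0.0064, 0.005], [0.003, 0, -0.003], 0.62], [[0, 0, 0.012], [0, 0, 0], 0.62], [[0, 0, 0.012], [0, 0, 0], 0.62], [[0, 0, 0], [0, 0, 0], 0.62]]}}

```text
time: 47.15
tool_pos: [564.1, 46.2, 93.0]
tcp_rot: [-180.0, -0.1, -6.8]
ft_force: [0.4, -0.5, -1.6]
finger_gap: 32.4
```

```bash
python3 fx.py -32.5 0 51; python3 look.py w20
```

```text
fixture pos [-31.1  -0.8  93. ] yaw err [-3.6e+02 -1.0e-01 -1.0e-01] [ 0.4 -0.5 -1.6] 32.4 47.15
[-0.0014 -0.0008  0.042 ] [-0.0004 -0.0014 -0.0015]
[564.6  46.2  94. ] [-1.7997e+02 -1.5000e-01 -6.7900e+00] [-0.5 -0.4  0.2] 32.2734889710726 47.2
```

View pics/w20.png

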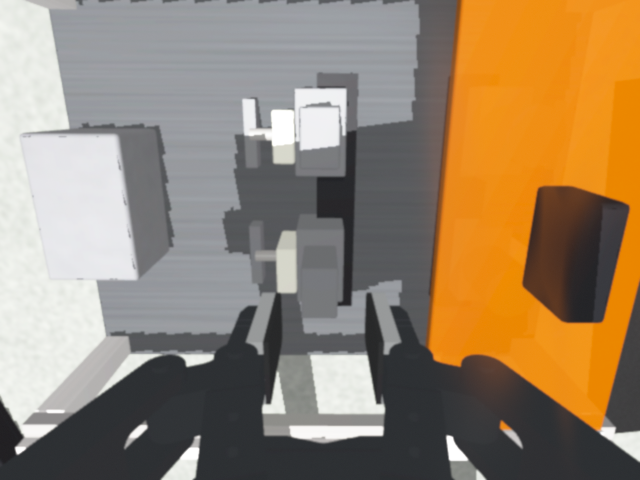

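```bash
python3 - <<'E'
from h import *
import pickle
s=pickle.load(open("pics/w20.pkl","rb")); a=np.radians(-6.7)
F=lambda u,v,z,s=s:(lambda c:(round(c@[np.cos(a),np.sin(a)],1),round(c@[-np.sin(a),np.cos(a)],1)))(unproj(s,u,v,z)[:2]-[595.1,43.3])
for z in(84,90): print(F(460,20,z),F(432,330,z))
print([F(*p,120) for p in [(570,187),(628,203),(602,321),(540,187)]], F(525,285,90),F(540,187,90))
E
```

```text
(np.float64(73.7), np.float64(-47.0)) (np.float64(-43.5), np.float64(-46.9))
(np.float64(72.6), np.float64(-45.2)) (np.float64(-40.0), np.float64(-45.1))
[(np.float64(24.0), np.float64(-71.9)), (np.float64(19.3), np.float64(-89.6)), (np.float64(-19.1), np.float64(-89.9)), (np.float64(24.0), np.float64(-63.3))] (np.float64(-20.2), np.float64(-79.7)) (np.float64(18.4), np.float64(-79.5))
```

{"method": "carry_out", "body": {"increments": [[[-0.0014, -0.0006, 0.01], [0, -0.001, 0], 0.62], [[0, 0, 0.012], [0, 0, 0], 0.62], [[0, 0, 0.012], [0, 0, 0], 0.62], [[0, 0, 0.007], [0, 0, 0], 0.62], [[0, 0, 0], [0, 0, 0], 0.62]]}}

```text
time: 47.7
tool_pos: [564.0, 47.1, 50.3]
tcp_rot: [-180.0, -0.2, -6.8]
ft_force: [-0.3, -0.1, 0.7]
finger_gap: 32.5
```

```bash
python3 fx.py -32.5 0 51
```

```text
fixture pos [-31.4   0.1  50.3] yaw err [-3.6e+02 -2.0e-01 -1.0e-01] [-0.3 -0.1  0.7] 32.5 47.7
[-0.0011  0.0001 -0.0007] [-0.0006 -0.0031 -0.0013]
```

{"method": "carry_out", "body": {"increments": [[[0, 0, 0], [0, 0, 0], 1], [[0, 0, 0], [0, 0, 0], 1], [[0, 0, 0], [0, 0, 0], 1], [[0, 0, 0], [0, 0, 0], 1], [[0, 0, -0.008], [0, 0, 0], 1], [[0, 0, -0.01], [0, 0, 0], 1], [[0, 0, -0.01], [0, 0, 0], 1], [[0, 0, -0.015], [0, 0, 0], 1], [[0, 0, -0.02], [0, 0, 0], 1], [[0, 0, -0.03], [0, 0, 0], 1], [[0, 0, -0.03], [0, 0, 0], 1], [[0, 0, -0.02], [0, 0, 0], 1]], "newtons": 70}}

```text
time: 48.9
tool_pos: [562.6, 46.8, 204.1]
tcp_rot: [-180.0, -0.1, -6.8]
ft_force: [0.4, 0.7, -0.7]
finger_gap: 14.5
```

```bash
python3 go.py 500 320 190 -6.7; python3 look.py w21
```

```text
[562.6  46.8 204.1] [-1.8e+02 -1.0e-01 -6.8e+00] [ 0.4  0.7 -0.7] 14.5 48.9
[-0.0945 -0.2638  0.014 ] [-0.0006 -0.0026 -0.0015]
[564.5  46.9 208.3] [-179.93   -0.47   -6.78] [ 2.  -0.4  2.5] 14.659014349852376 48.95
```

View pics/w21.png

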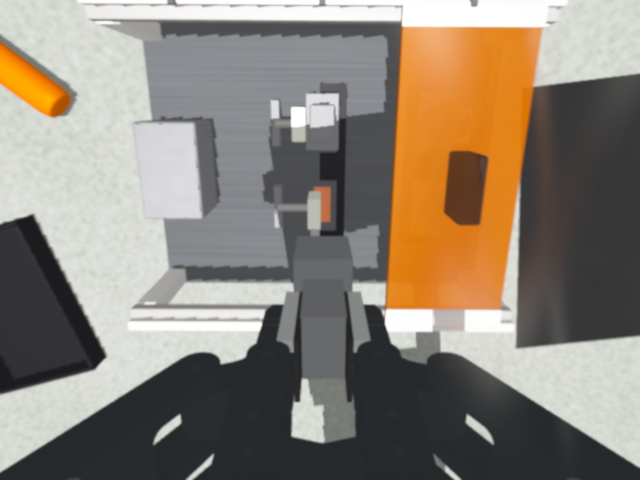

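{"method": "carry_out", "body": {"increments": [[[0, 0, 0], [0, 0.005, -0.137], 1], [[0, 0, 0], [0, 0, -0.137], 1], [[0.0017, -0.041, -0.001], [0, 0, 0], 1], [[0.0017, -0.041, -0.001], [0, 0, 0], 1], [[0.0017, -0.041, -0.001], [0, 0, 0], 1], [[0.0017, -0.041, -0.001], [0, 0, 0], 1], [[0.0017, -0.041, -0.001], [0, 0, 0], 1], [[0.0017, -0.041, -0.001], [0, 0, 0], 1], [[0.0017, -0.03, 0], [0, 0, 0], 1], [[0, 0, 0], [0, 0, 0], 1], [[0, 0, 0], [0, 0, 0], 1]]}}

```text
time: 50.05
tool_pos: [534.0, 333.1, 234.6]
tcp_rot: [-179.9, -2.3, 9.6]
ft_force: [0.0, -1.4, -0.8]
finger_gap: 14.7
```

```bash
python3 go.py 530.6 338.1 130 9; python3 look.py w22; python3 look.py t3 top
```

```text
[534.  333.1 234.6] [-179.9   -2.3    9.6] [ 0.  -1.4 -0.8] 14.7 50.05
[-0.0068 -0.0053  0.1044] [-0.0023 -0.0409  0.01  ]
[534.1 333.  234.7] [-179.85   -2.35    9.54] [-0.8 -0.7 -1. ] 14.50081593440682 50.1
[534.3 332.2 234.4] [-179.88   -2.34    9.48] [ 0.2 -0.5 -0.5] 14.780594033793545 50.15
```

View pics/w22.png

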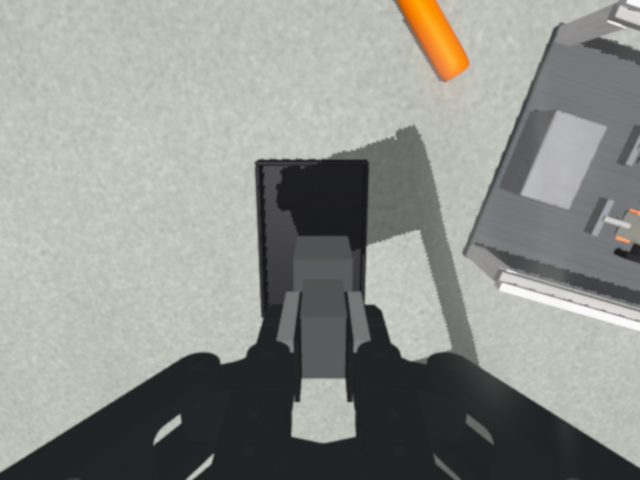

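View pics/t3.png

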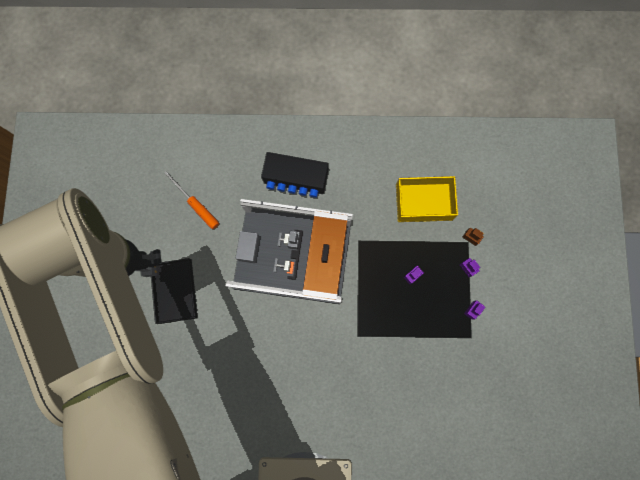

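```bash
python3 - <<'E'
from h import *
import pickle
s=pickle.load(open("pics/w22.pkl","rb"))
A=unproj(s,256,161,22);B=unproj(s,368,161,22);C=unproj(s,365,280,22)
print(A,B,np.linalg.norm(A-B)); d=B-A; th=np.degrees(np.arctan2(d[1],d[0]))+90; e=B-C
print(th,np.degrees(np.arctan2(e[1],e[0])))
a=np.radians(9.3); m=(A+B)/2; X=np.array([np.cos(a),np.sin(a)]); c=m[:2]-75*X; print("tray c",c,"p1",c+33*X,"p2",c-33*X)
E
python3 go.py 530.6 338.1 130 9
```

```text
[564.68334337 397.32880871  22.        ] [580.88357661 301.43722265  22.        ] 97.25041817421052
9.589186699835295 9.768468250908395
tray c [498.76928126 337.2627291 ] p1 [531.3355199  342.59565519] p2 [466.20304262 331.929803  ]
[534.3 332.2 234.4] [-179.9   -2.3    9.5] [ 0.2 -0.5 -0.5] 14.8 50.15
[-0.007  -0.0062  0.1042] [-0.0023 -0.0408  0.0084]
```

{"method": "carry_out", "body": {"increments": [[[-0.002, -0.008, 0.0], [-0.002, -0.041, 0], 1], [[0, 0, 0.02], [0, 0, 0], 1], [[0, 0, 0.025], [0, 0, 0], 1], [[0, 0, 0.025], [0, 0, 0], 1], [[0, 0, 0.02], [0, 0, 0], 1], [[0, 0, 0], [0, 0, 0], 1]]}}

```text
time: 50.75
tool_pos: [535.2, 332.0, 145.4]
tcp_rot: [-180.0, -0.2, 8.9]
ft_force: [-0.5, -0.4, -1.7]
finger_gap: 14.9
```

```bash
python3 go.py 531 341 80 9.5
```

```text
[535.2 332.  145.4] [-180.    -0.2    8.9] [-0.5 -0.4 -1.7] 14.9 50.75
[-0.003  -0.0095  0.0654] [-0.0004 -0.0033 -0.011 ]
```

{"method": "carry_out", "body": {"increments": [[[-0.003, -0.0095, 0.01], [0, -0.003, -0.011], 1], [[0, 0, 0.018], [0, 0, 0], 1], [[0, 0, 0.018], [0, 0, 0], 1], [[0, 0, 0.018], [0, 0, 0], 1], [[0, 0, 0], [0, 0, 0], 1]]}}

```text
time: 51.25
tool_pos: [534.0, 341.8, 85.0]
tcp_rot: [-179.8, -0.4, 9.4]
ft_force: [-0.7, -0.6, -1.4]
finger_gap: 15.0
```

```bash
python3 go.py 531 341 44.5 9.5
```

```text
[534.  341.8  85. ] [-179.8   -0.4    9.4] [-0.7 -0.6 -1.4] 15.0 51.25
[-0.0034  0.0004  0.0405] [-0.0036 -0.0073 -0.0018]
```

{"method": "carry_out", "body": {"increments": [[[-0.003, 0.0004, 0.008], [-0.0036, -0.0073, 0], 1], [[0, 0, 0.01], [0, 0, 0], 1], [[0, 0, 0.01], [0, 0, 0], 1], [[0, 0, 0.008], [0, 0, 0], 1], [[0, 0, 0], [0, 0, 0], 1]]}}

```text
time: 51.75
tool_pos: [533.2, 342.5, 50.7]
tcp_rot: [-179.9, -0.3, 9.4]
ft_force: [0.1, 0.0, -1.3]
finger_gap: 14.9
```

```bash
python3 go.py 531 341 44.5 9.5
```

```text
[533.2 342.5  50.7] [-179.9   -0.3    9.4] [ 0.1  0.  -1.3] 14.9 51.75
[-0.0024  0.0012  0.0062] [-0.0018 -0.0048 -0.0014]
```

{"method": "carry_out", "body": {"increments": [[[-0.001, 0, 0.003], [-0.0018, -0.0048, 0], 1], [[0, 0, 0.003], [0, 0, 0], 1], [[0, 0, 0.001], [0, 0, 0], 1]]}}

```text
time: 52.05
tool_pos: [532.6, 342.6, 43.9]
tcp_rot: [-180.0, -0.0, 9.4]
ft_force: [-2.8, -1.8, 4.2]
finger_gap: 14.8
```

```bash
python3 go.py 531 341 44.5 9.5
```

```text
[532.6 342.6  43.9] [-180.    -0.     9.4] [-2.8 -1.8  4.2] 14.8 52.05
[-0.0019  0.0013 -0.0006] [-0.0002 -0.0005 -0.0015]
```

Touching the tray floor; release and rise.

{"method": "carry_out", "body": {"increments": [[[0, 0, 0], [0, 0, 0], 0.62], [[0, 0, 0], [0, 0, 0], 0.62], [[0, 0, 0], [0, 0, 0], 0.62], [[0, 0, -0.01], [0, 0, 0], 0.62], [[0, 0, -0.02], [0, 0, 0], 0.62], [[0, 0, -0.03], [0, 0, 0], 0.62], [[0, 0, -0.03], [0, 0, 0], 0.62], [[0, 0, -0.03], [0, 0, 0], 0.62], [[0, 0, -0.03], [0, 0, 0], 0.62], [[0, 0, 0], [0, 0, 0.139], 0.62], [[0, 0, 0], [0, 0, 0.139], 0.62], [[0, 0, 0], [0, 0, 0], 0.62]]}}

```text
time: 53.25
tool_pos: [534.0, 343.2, 209.9]
tcp_rot: [-179.7, -0.4, -7.0]
ft_force: [-0.2, 0.2, 0.4]
finger_gap: 32.4
```

```bash
python3 fx.py 33.5 0 195; python3 look.py w23
```

```text
fixture pos [-95.7 290.8 209.9] yaw err [-3.597e+02 -4.000e-01 -3.000e-01] [-0.2  0.2  0.4] 32.4 53.25
[0.1306 0.2902 0.0144] [-0.0053 -0.0076 -0.0052]
[533.9 343.2 209.6] [-179.71   -0.42   -6.74] [ 0.4 -1.1  0.7] 32.40877149821246 53.3
```

View pics/w23.png

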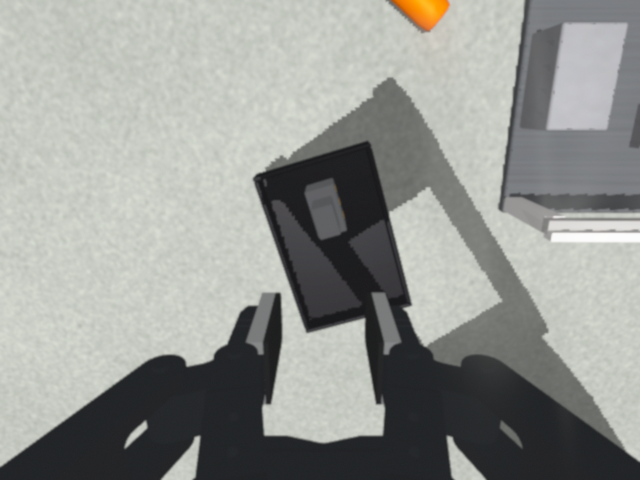

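{"method": "carry_out", "body": {"increments": [[[0.0163, 0.0363, 0], [-0.005, -0.0076, -0.005], 0.62], [[0.0163, 0.0363, 0], [0, 0, 0], 0.62], [[0.0163, 0.0363, 0], [0, 0, 0], 0.62], [[0.0163, 0.0363, 0], [0, 0, 0], 0.62], [[0.0163, 0.0363, 0], [0, 0, 0], 0.62], [[0.0163, 0.0363, 0], [0, 0, 0], 0.62], [[0.0163, 0.0363, 0], [0, 0, 0], 0.62], [[0.01, 0.02, 0], [0, 0, 0], 0.62], [[0, 0, 0], [0, 0, 0], 0.62]]}}

```text
time: 54.2
tool_pos: [631.5, 48.7, 207.8]
tcp_rot: [180.0, 0.3, -3.8]
ft_force: [-0.3, -0.0, -0.8]
finger_gap: 32.6
```

```bash
python3 fx.py 34 0 120
```

```text
fixture pos [ 35.5   9.6 207.8] yaw err [-0.   0.3  2.9] [-0.3 -0.  -0.8] 32.6 54.2
[-0.0016  0.0095  0.0879] [0.0007 0.0049 0.0511]
```

{"method": "carry_out", "body": {"increments": [[[-0.0016, 0.0095, 0], [0, 0.005, 0.051], 0.62], [[0, 0, 0.02], [0, 0, 0], 0.62], [[0, 0, 0.02], [0, 0, 0], 0.62], [[0, 0, 0.02], [0, 0, 0], 0.62], [[0, 0, 0], [0, 0, 0], 0.62]]}}

```text
time: 54.7
tool_pos: [628.0, 41.1, 146.1]
tcp_rot: [-180.0, 0.1, -5.9]
ft_force: [-0.7, -0.6, -0.7]
finger_gap: 32.5
```

```bash
python3 fx.py 34 0 90
```

```text
fixture pos [ 32.9   1.6 146.1] yaw err [-3.6e+02  1.0e-01  8.0e-01] [-0.7 -0.6 -0.7] 32.5 54.7
[0.0011 0.0017 0.0561] [-0.0008  0.0012  0.0147]
```

{"method": "carry_out", "body": {"increments": [[[0.0011, 0.0017, 0.01], [0, 0.001, 0.0147], 0.62], [[0, 0, 0.015], [0, 0, 0], 0.62], [[0, 0, 0.015], [0, 0, 0], 0.62], [[0, 0, 0.01], [0, 0, 0], 0.62], [[0, 0, 0], [0, 0, 0], 0.62]]}}

```text
time: 55.2
tool_pos: [629.5, 41.0, 94.2]
tcp_rot: [-179.9, -0.1, -6.4]
ft_force: [1.3, 0.4, 0.4]
finger_gap: 32.5
```

```bash
python3 fx.py 34 0 51
```

```text
fixture pos [34.4  1.7 94.2] yaw err [-3.599e+02 -1.000e-01  3.000e-01] [1.3 0.4 0.4] 32.5 55.2
[-0.0005  0.0018  0.0432] [-0.0014 -0.0017  0.0045]
```

{"method": "carry_out", "body": {"increments": [[[-0.0005, 0.0018, 0.008], [-0.001, -0.001, 0.0045], 0.62], [[0, 0, 0.012], [0, 0, 0], 0.62], [[0, 0, 0.012], [0, 0, 0], 0.62], [[0, 0, 0.008], [0, 0, 0], 0.62], [[0, 0, 0], [0, 0, 0], 0.62]]}}

```text
time: 55.7
tool_pos: [629.1, 38.9, 51.1]
tcp_rot: [-180.0, -0.1, -6.7]
ft_force: [-1.5, 0.8, -0.0]
finger_gap: 32.6
```

```bash
python3 fx.py 34 0 51
```

```text
fixture pos [34.3 -0.4 51.1] yaw err [-3.6e+02 -1.0e-01 -0.0e+00] [-1.5  0.8 -0. ] 32.6 55.7
[-0.0003 -0.0004  0.0001] [-0.0003 -0.0012 -0.0004]
```

{"method": "carry_out", "body": {"increments": [[[0, 0, 0], [0, 0, 0], 1], [[0, 0, 0], [0, 0, 0], 1], [[0, 0, 0], [0, 0, 0], 1], [[0, 0, 0], [0, 0, 0], 1], [[0, 0, -0.008], [0, 0, 0], 1], [[0, 0, -0.01], [0, 0, 0], 1], [[0, 0, -0.01], [0, 0, 0], 1], [[0, 0, -0.015], [0, 0, 0], 1], [[0, 0, -0.02], [0, 0, 0], 1], [[0, 0, -0.03], [0, 0, 0], 1], [[0, 0, -0.03], [0, 0, 0], 1], [[0, 0, -0.02], [0, 0, 0], 1]], "newtons": 70}}

```text
time: 56.9
tool_pos: [628.5, 38.7, 205.5]
tcp_rot: [-180.0, -0.1, -6.7]
ft_force: [0.1, 0.1, -0.2]
finger_gap: 14.9
```

```bash
python3 look.py w24; python3 look.py t4 top; python3 - <<'E'
from h import *
import pickle
t=pickle.load(open("pics/t4.pkl","rb")); im=t["image"]
cv2.imwrite("pics/t4c.png",cv2.resize(im[240:340,130:330],None,fx=4,fy=4,interpolation=cv2.INTER_CUBIC))
E
```

```text
[630.3  38.7 210. ] [-179.94   -0.44   -6.73] [1.2 0.2 3.1] 15.033182503522376 56.95
[630.4  38.7 208. ] [-179.94   -0.43   -6.73] [ 1.1  0.1 -0.1] 14.37553172405972 57.0
```

View pics/w24.png

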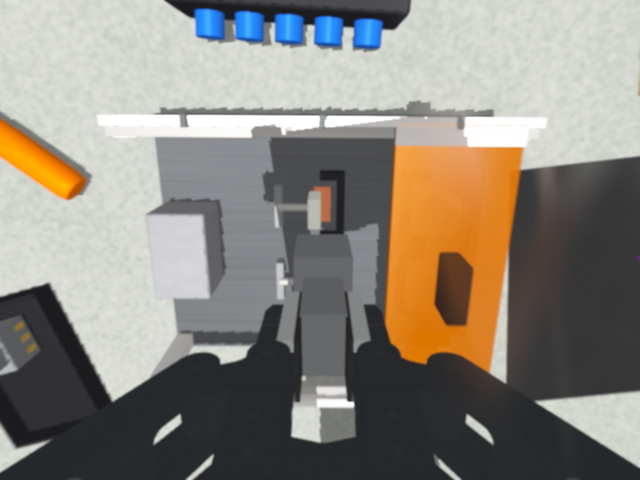

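View pics/t4c.png

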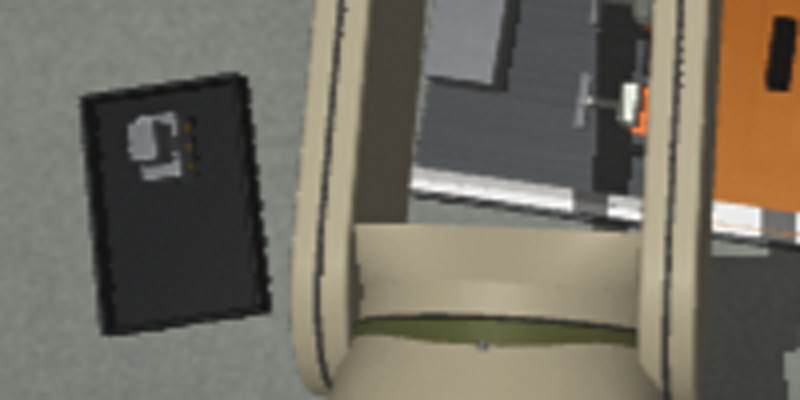

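{"method": "carry_out", "body": {"increments": [[[0, 0, 0], [0, 0.006, -0.141], 1], [[0, 0, 0], [0, 0, -0.142], 1], [[-0.0142, -0.0395, 0], [0, 0, 0], 1], [[-0.0142, -0.0395, 0], [0, 0, 0], 1], [[-0.0142, -0.0395, 0], [0, 0, 0], 1], [[-0.0142, -0.0395, 0], [0, 0, 0], 1], [[-0.0142, -0.0395, 0], [0, 0, 0], 1], [[-0.0142, -0.0395, 0], [0, 0, 0], 1], [[-0.0142, -0.035, 0], [0, 0, 0], 1], [[0, 0, 0], [0, 0, 0], 1], [[0, 0, 0], [0, 0, 0], 1]]}}

```text
time: 58.1
tool_pos: [479.0, 298.2, 209.8]
tcp_rot: [-180.0, -1.2, 10.2]
ft_force: [0.2, 0.1, -1.3]
finger_gap: 15.0
```

```bash
python3 look.py w25; python3 go.py 466 331.5 140 9.5
```

```text
[479.1 298.  209.8] [-179.95   -1.22   10.13] [ 0.6 -0.3 -2.1] 14.702730586387068 58.15
[479.1 298.  209.8] [-179.9   -1.2   10.1] [ 0.6 -0.3 -2.1] 14.7 58.15
[-0.0085 -0.0352  0.0697] [-0.001  -0.0213  0.011 ]
```

View pics/w25.png

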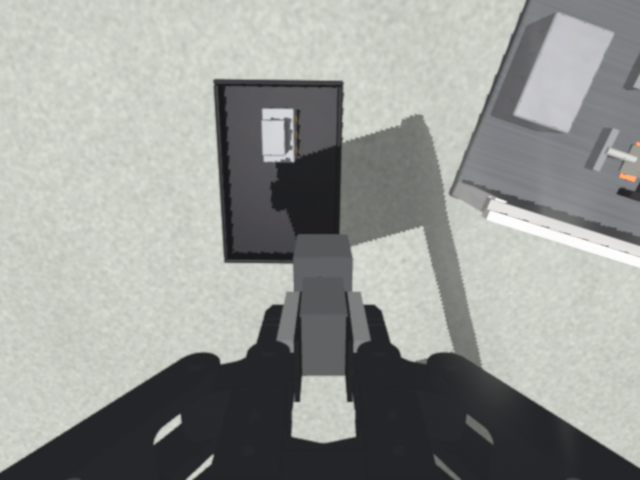

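```bash
python3 - <<'E'
from h import *
import pickle
s=pickle.load(open("pics/w25.pkl","rb"))
q=[unproj(s,*p,22) for p in [(215,81),(343,82),(339,259),(226,261)]]
c=np.mean(q,0); print(c,[np.linalg.norm(q[i]-q[i-1]).round(1) for i in range(4)]); d=q[0]+q[1]-q[2]-q[3]; print(np.degrees(np.arctan2(d[1],d[0])))
m=np.mean([unproj(s,*p,68) for p in [(262,119),(286,119),(286,159),(263,160)]],0); print("mod1",m)
E
```

```text
[499.78529567 336.48621435  22.        ] [np.float64(146.1), np.float64(97.9), np.float64(143.5), np.float64(97.7)]
9.620098467376657
mod1 [531.06044519 341.08917183  68.        ]
```

{"method": "carry_out", "body": {"increments": [[[-0.0085, -0.0352, 0.0], [-0.001, -0.0213, 0.011], 1], [[0, 0, 0.02], [0, 0, 0], 1], [[0, 0, 0.02], [0, 0, 0], 1], [[0, 0, 0.02], [0, 0, 0], 1], [[0, 0, 0], [0, 0, 0], 1]]}}

```text
time: 58.65
tool_pos: [469.0, 327.7, 149.5]
tcp_rot: [-180.0, -0.2, 9.0]
ft_force: [-0.6, 0.4, -0.8]
finger_gap: 14.9
```

```bash
python3 go.py 466 331.5 85 9.5
```

```text
[469.  327.7 149.5] [-180.    -0.2    9. ] [-0.6  0.4 -0.8] 14.9 58.65
[-0.0026 -0.0042  0.0645] [-0.0003 -0.0028 -0.0081]
```

{"method": "carry_out", "body": {"increments": [[[-0.0026, -0.0042, 0.01], [0, -0.003, -0.008], 1], [[0, 0, 0.018], [0, 0, 0], 1], [[0, 0, 0.018], [0, 0, 0], 1], [[0, 0, 0.018], [0, 0, 0], 1], [[0, 0, 0], [0, 0, 0], 1]]}}

```text
time: 59.15
tool_pos: [469.8, 330.5, 87.2]
tcp_rot: [-179.9, -0.3, 9.3]
ft_force: [0.3, -1.0, -1.2]
finger_gap: 14.9
```

```bash
python3 go.py 466 331.5 45 9.5
```

```text
[469.8 330.5  87.2] [-179.9   -0.3    9.3] [ 0.3 -1.  -1.2] 14.9 59.15
[-0.0038 -0.0015  0.0421] [-0.0026 -0.0048 -0.0037]
```

{"method": "carry_out", "body": {"increments": [[[-0.0038, -0.0015, 0.008], [-0.0026, -0.0048, -0.003], 1], [[0, 0, 0.01], [0, 0, 0], 1], [[0, 0, 0.01], [0, 0, 0], 1], [[0, 0, 0.008], [0, 0, 0], 1], [[0, 0, 0], [0, 0, 0], 1]]}}

```text
time: 59.65
tool_pos: [467.9, 332.5, 52.0]
tcp_rot: [-179.9, -0.2, 9.5]
ft_force: [-0.3, 1.0, 0.6]
finger_gap: 14.6
```

```bash
python3 go.py 466 331.5 44.5 9.5
```

```text
[467.9 332.5  52. ] [-179.9   -0.2    9.5] [-0.3  1.   0.6] 14.6 59.65
[-0.0021  0.0007  0.0075] [-0.0017 -0.0041 -0.0008]
```

{"method": "carry_out", "body": {"increments": [[[-0.001, 0, 0.003], [-0.0017, -0.004, 0], 1], [[0, 0, 0.003], [0, 0, 0], 1], [[0, 0, 0.001], [0, 0, 0], 1]]}}

```text
time: 59.95
tool_pos: [467.3, 332.6, 45.0]
tcp_rot: [-180.0, -0.0, 9.5]
ft_force: [0.3, -0.3, -0.0]
finger_gap: 14.4
```

```bash
python3 go.py 466 331.5 44.5 9.5
```

```text
[467.3 332.6  45. ] [-180.    -0.     9.5] [ 0.3 -0.3 -0. ] 14.4 59.95
[-0.0014  0.0009  0.0005] [-0.0001 -0.0005 -0.0008]
```

{"method": "carry_out", "body": {"increments": [[[0, 0, 0.001], [0, 0, 0], 1], [[0, 0, 0], [0, 0, 0], 0.62], [[0, 0, 0], [0, 0, 0], 0.62], [[0, 0, 0], [0, 0, 0], 0.62], [[0, 0, -0.01], [0, 0, 0], 0.62], [[0, 0, -0.02], [0, 0, 0], 0.62], [[0, 0, -0.03], [0, 0, 0], 0.62], [[0, 0, -0.03], [0, 0, 0], 0.62], [[0, 0, -0.03], [0, 0, 0], 0.62], [[0, 0, -0.03], [0, 0, 0], 0.62], [[-0.03, 0, 0], [0, 0, 0], 0.62], [[0, 0, 0], [0, 0, 0], 0.62]]}}

```text
time: 61.15
tool_pos: [437.0, 327.4, 206.0]
tcp_rot: [-179.9, -0.2, 9.4]
ft_force: [0.8, -0.4, -0.3]
finger_gap: 32.5
```

```bash
python3 look.py w26; python3 look.py t5 top; python3 look.py s5 side; python3 - <<'E'
import cv2
im=cv2.imread("pics/t5.png");a=cv2.resize(im[190:340,130:380],None,fx=3.2,fy=3.2,interpolation=cv2.INTER_CUBIC);cv2.imwrite("pics/t5c.png",a)
im=cv2.imread("pics/s5.png");a=cv2.resize(im[190:310,200:420],None,fx=3.6,fy=3.6,interpolation=cv2.INTER_CUBIC);cv2.imwrite("pics/s5c.png",a)
E
```

```text
[439.2 328.  207.3] [-179.87   -0.38    9.41] [ 0.9 -0.4  1. ] 32.68063644449675 61.2
[439.8 328.  206.9] [-179.88   -0.38    9.39] [0.7 0.1 0.3] 31.8850586508114 61.25
[439.9 327.9 206.2] [-179.9    -0.32    9.38] [ 0.8 -0.5 -1.1] 32.669477768926654 61.3
```

View pics/w26.png

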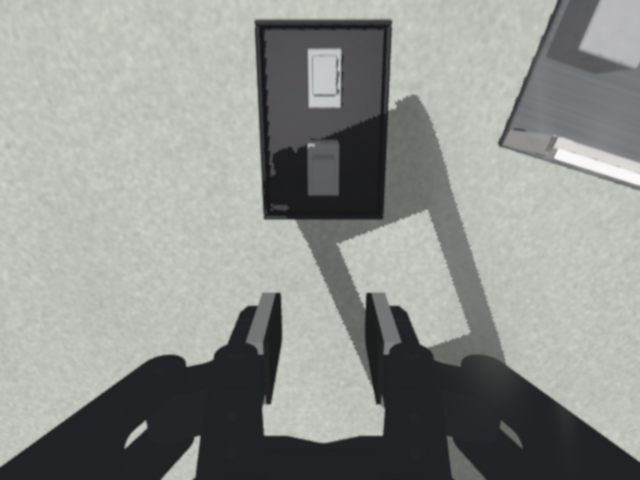

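View pics/t5c.png

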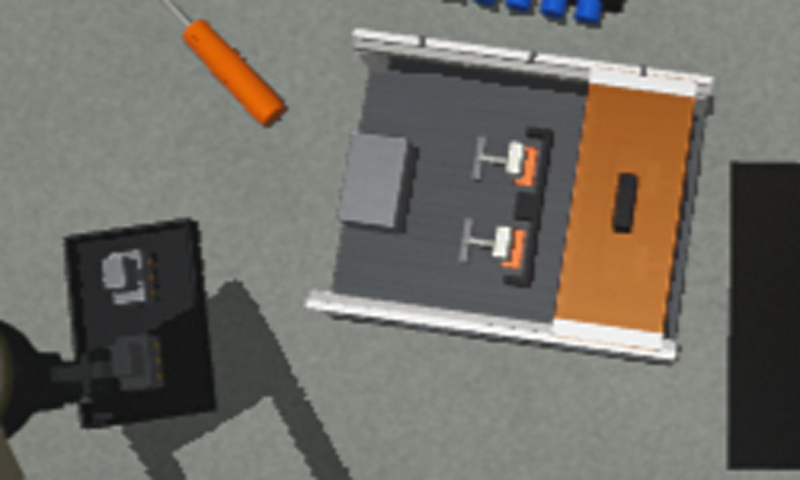

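View pics/s5c.png

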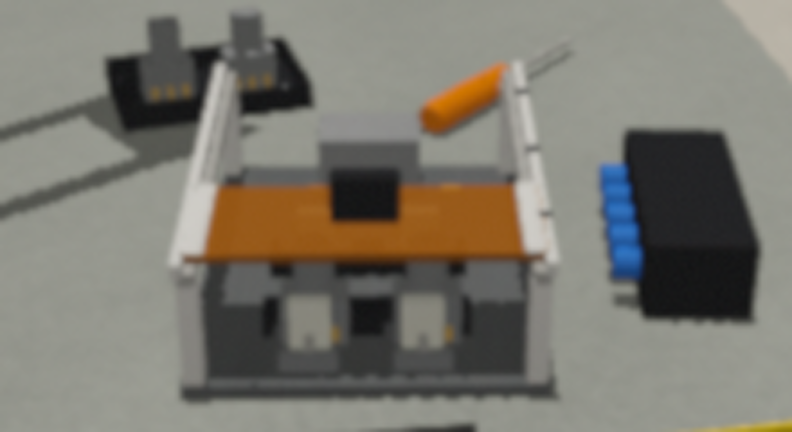

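```bash
python3 - <<'E'
import cv2,numpy as np
a=cv2.imread("pics/top0.png")[215:290,300:355].astype(np.float32);b=cv2.imread("pics/t5.png")[215:290,300:355].astype(np.float32)
print(np.abs(a-b).mean(), cv2.phaseCorrelate(a[:,:,2].copy(),b[:,:,2].copy()))
E
```

```text
5.9769697 ((0.1380798122234772, 0.6442135434295153), 0.9187302443186443)
```

```bash
python3 - <<'E'
from bench import r
print(r.hand_in())
E
```

```text
the job is handed in; nothing more can be done
None
```

I did all the steps in the order you asked and handed the job in at about 61 s of the 210 s allowed.

- **Relays in:** I loaded both flat-headed relays into the left bay, then slid the shutter one stop over it. Its edges measured at the left stop to about 1 mm.
- **Fuses in:** Both fuses were present. I seated them in the right bay and slid the shutter back over it.
- **Relays out:** I pulled both relays and stood them upright in the black tray. The tray had been knocked about 25 mm during the run, so I measured it again before placing them.

**Last checks:** the final top, side and wrist pictures showed:
- both relays upright inside the tray
- the left bay empty
- both fuses seated under the shutter
- no visible change to the screwdriver, junction box, bin or the brown and purple look-alikes

**Where checks disagreed:** after the return slide, the wrist camera put the shutter edge 1 to 2 mm past its nominal place. The top camera showed only about 0.3 mm of difference along the slide from the start picture. It also showed a 0.6-pixel offset (about 1.5 mm) across the slide, which I took to be camera error. I judged the shutter to be on its stop.

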